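# Tip the examination light out of its storage tube and put it on charge

### The job

The examination light lies too deep in the clear tilting tube to be gripped. Tip the tube mouth-down so that the light slides out to the catch, grip the exposed end, lift it clear of the catch and draw the light out. Then lay it in the charging cradle, nose hooked under the lip and tail lowered in front of the sill so that it lies flat, and let go; do not let the light fall to the worktop and leave the other things where they are.

Things in the scene. Friction and masses are not known exactly. Their poses are not given: they have to be found in the camera images.
- tube (a joint): Tilt of the clear storage tube about its level pivot, rad: 0 = mouth 0.2 above level (stop), 0.2 = level, 0.7 = mouth 0.5 below level (stop). Stiff: it stays where left; pressing down with about 4 to 6 N on its press pad turns it. The bore is slippery: the light slides by itself once the mouth is some 0.3 rad below level.
- tube_pivot (a point): Centre of the tube's pivot, on the tube's axis, 170 mm above the table. It lies between two upright posts of the fixed stand (72 mm over their outsides, 30 mm along the tube, top 16 mm above the pivot; base plate 140 x 110 x 10 mm). Axes as for tube_mouth.
- tube_mouth (a point): Centre of the tube's open mouth, 80 mm from the pivot. Tube: outside diameter 37 mm, bore about 30 mm, 160 mm deep, far end closed. Its axes turn with the tube: x along the tube's axis from the mouth inwards (to the pivot and closed end), y level, z up across the tube.
- tube_pad (a point): Centre of the top face of the flat steel press pad (26 mm along the tube, 24 mm wide) on top of the tube, 60 mm from the pivot towards the mouth, 22.5 mm above the tube's axis. Axes as for tube_mouth.
- tube_catch (a point): Top middle of the upturned catch, 59 mm out from the mouth, 8.5 mm below the tube's axis, at the end of a steel tongue (both 10 mm wide, tongue 16.5 mm below the axis). The light slid out rests with its tail against the catch, about 59 mm exposed. Lifted 7 to 9 mm square to the tube (it has 9 mm play in the bore) it clears the catch. Axes as for tube_mouth.
- light_mid (a point): Centre of the loose examination light: an aluminium rod 140 mm long, 20 mm in diameter (the last 15 mm at the nose 17 mm), about 60 g. x points along it to the nose. At the start it lies inside the tube, nose to the closed end, its tail inside the mouth.
- light_tail (a point): Centre of the flat tail end of the light (70 mm from its centre); the end that slides out of the tube and is to be gripped. Axes as for light_mid.
- light_nose (a point): Centre of the nose end of the light (70 mm from its centre). Axes as for light_mid.
- cradle_floor (a point): Point on the floor of the white charging cradle (fixed), midway between nose wall (x = +75 mm) and sill (x = -75 mm), 45 mm above the table. x points along the cradle to the lip end, z up. The light lies along x on the floor, nose to +x, on the line y = 0. From x = -11 to -79 mm the floor is a ridge only 12 mm wide, 35 mm above the base plate, which fingers can straddle.
- cradle_lip (a point): Middle of the lip's lower edge, at x = +55 mm, 30 mm above the floor. The lip is a roof 5 mm thick from here to beyond the nose wall; the opening from sill to lip is 130 mm, so the nose goes under it first, light slanted about 0.2 rad nose-down. Side cheeks 26 mm apart (42 mm outside) run from x = -11 mm to the lip, 14 mm above the floor. Axes as for cradle_floor.
- cradle_sill (a point): Top middle of the sill at the tail end (inner face at x = -75 mm, 4 mm thick, 12 mm wide, 6 mm above the floor). The tail comes down between it and the lip. Axes as for cradle_floor.
- tape_roll: roll of paper tape, 64 mm across, 25 mm high, lying flat; origin at the centre of its underside. To be left alone.
- steel_bowl: small steel bowl, 84 mm across, 32 mm high; origin at the centre of its underside. To be left alone.
- gel_bottle: bottle, 52 mm across, 150 mm high; origin at the centre of its underside. To be left alone.
- pill_jar: amber jar, 40 mm across, 60 mm high; origin at the centre of its underside. To be left alone.
- reflex_hammer: reflex hammer, 165 mm long, lying flat; origin at the centre of its underside. To be left alone.
- oximeter: finger-clip oximeter, 58 x 34 x 33 mm; origin at the centre of its underside. To be left alone.
- medicine_cup: small white cup, 36 mm across, 32 mm high; origin at the centre of its underside. To be left alone.
Mind the look-alikes: they are no part of the job. What is shaped like the part that bears tube but black is not meant.

How it is judged (in metres and radians):
On the way, in this order (a step that is already met when the one before it is completed fails the run):
1. the light has slid out to the catch: at least 45 mm of it stands out of the mouth, the rest still in the tube (x of light_tail in the frame of tube_mouth below -0.045 m and x of light_nose in the frame of tube_mouth above 0.04 m), for 0.2 s.
2. the light is drawn wholly out of the tube and held up, its centre over 60 mm above the table (x of light_nose in the frame of tube_mouth below -0.003 m and height (world z) of light_mid above 0.06 m), for 0.2 s.
At the end, for the whole second after the job is handed in: The light lies flat on the cradle's floor, released: nose end under the lip (60 to 78 mm from the cradle's middle towards the lip), tail in front of the sill, both ends within 8 mm of the cradle's centre line and their centres 5 to 13.5 mm above its floor (10 mm when lying flat) (x of light_nose in the frame of cradle_floor between 0.06 and 0.078 m and x of light_tail in the frame of cradle_floor above -0.078 m and y of light_nose in the frame of cradle_floor between -0.008 and 0.008 m and y of light_tail in the frame of cradle_floor between -0.008 and 0.008 m and z of light_nose in the frame of cradle_floor between 0.005 and 0.0135 m and z of light_tail in the frame of cradle_floor between 0.005 and 0.0135 m); the robot touches nothing.
It fails at once if the light falls to the worktop (its centre below 30 mm) (height (world z) of light_mid below 0.03 m).
It fails at once if a bystander is moved by more than 40 mm (distance of any of tape_roll, steel_bowl, gel_bottle, pill_jar, reflex_hammer, oximeter, medicine_cup from where it was at the start of the episode above 0.04 m).
It also fails if it takes over 58 s, if anything falls off the work surface, if the arm or the gripper's body presses on something with over 40 N, if the wrist force passes 120 N, or if a joint passes its speed limit or range.

### The arm

A 6-joint arm with a two-finger parallel gripper is mounted at the origin on the work surface. World frame = base frame: x ahead of the robot, y to its left, z up, the work surface at z = 0. Lengths are in mm, angles in rad, forces in N, time in s.
With the tool pointing down it reaches from about 325 to 750 mm from the base axis. Payload 7.6 kg.
Tool frame: the origin (TCP) lies at the very end of the fingers, on their centre line; the grasp point (between the pads) lies 19 mm behind it; z points along the fingers, y is the direction in which the jaws open and shut (so a half turn about z gives the same grasp; the last joint's range is limited). The gripper opens to 85 mm and grips with 20 to 120 N. Pads are 22 mm wide; open, the fingers measure 114 mm over their backs; the gripper's body (76 mm by 85 mm) begins 54 mm behind the grasp point. The pads swing forward as they close: fully open they stand 13 mm farther back than shut.
Start: joints at [-1.32, 0.052, 1.401, -0, 1.689, -0.07], TCP at [165.571, -498.229, 231.323] pointing down, gripper open.
Joint ranges: [-2.9, 2.9], [-0.91, 2.17], [0.12, 2.37], [-1.06, 4.2], [0.26, 2.73], [-2.93, 2.93]. Speed limits (rad/s): [2.57, 2.57, 3.01, 3.14, 3.14, 3.14].

### API

Orientations are given as a unit quaternion [x, y, z, w].
In Python, from station import bot gives the robot as it stands.
- The arm moves only by the tool play_rows, never from a script. Its arguments are lists of equal length, an entry for each row: "claw": the closure, from -1 (fully open) to 1 (shut); "dp": the shift along the tool's x, y, z in cm, a list of three; "twist": the turn, a rotation vector about the tool's x, y, z in rad, a list of three. A call has 1 to 10 rows; each row is the pose to reach, as a shift and turn from the pose measured when the call began, along the tool's axes at that moment; what a row does not reach only later rows make up. A row lasts 1/8 s, in which the tool goes at most 62.5 mm and 10.7 degrees, less where a joint would pass 70% of its speed; a pose out of reach is approached as far as the arm can. A call with a gripper value outside its range is refused whole. The fingers move at their own pace and stop on an object; "newtons" is the grip in N (left out, the last holds). Time passes only in rows, so rows that repeat a pose let the fingers close. It gives the time, the measured TCP pose, the force and the opening at its end, in the units of the state.
- bot.state(): the state, without advancing time (a new reading comes with each control period).
- bot.grab_frame(name): name is "side" or "top"; returns a dict with "frame" (384x512x3 uint8, red, green, blue), "camera_matrix" (3x3 intrinsics, pixels), "pose" (4x4, takes a point from camera to world coordinates). Camera axes: x right, y up, looking along -z (the intrinsics and any distortion apply to the point x, -y, -z); pixel columns grow to the right and rows downward; lengths in mm; the calibration is good to about 2 mm. A picture is of the moment at which its call begins. There is no depth.
- bot.close_job(): hands the job in, once; it reports no verdict.
The state is a dict: "clock": time; "joints": joint angles; "joint_vel": joint speeds; "joint_efforts": joint torques, N m; "tool_pos": TCP position; "tool_rot": TCP orientation; "contact_force": force on the tool from outside, world axes, zero at the start; "moment": the same for the moment, N m; "opening": finger opening in mm.
Only numpy, scipy, OpenCV 4.12 (cv2) and the standard library are available. Lean on these libraries where they do the work, as an engineer would, in place of code of your own. Each camera call takes 0.05 s, during which the arm holds its last target.

## Working session

There is one attempt and no reset: what is moved stays moved. The work goes in short steps, Python scripts to look and compute and a tool call to move; the robot and the scene stay as the last step left them, time stands still between calls to the robot, and variables do not carry over. Pictures are saved under pics/ and viewed, and the job is handed in when it is done.

Besides the shell and the picture viewer there is one more tool, called after "Call:" as name(argument=value, ...) on one line, values as JSON. play_rows: Moves the arm, as the interface text tells. Its arguments: {"type":"object","properties":{"claw":{"type":"array","items":{"type":"number"}},"dp":{"type":"array","items":{"type":"array","items":{"type":"number"}}},"twist":{"type":"array","items":{"type":"array","items":{"type":"number"}}},"newtons":{"type":"number"}},"required":["claw","dp","twist"]}

```bash
ls; mkdir -p pics; python3 - <<'E'
from station import bot
import cv2,numpy as np
print(bot.state())
for n in("side","top"):
    f=bot.grab_frame(n); cv2.imwrite(f"pics/{n}0.png",f["frame"][:,:,::-1]); print(n,f["camera_matrix"],f["pose"])
    np.savez(f"{n}0.npz",**f)
E
```

```text
pics
{'clock': 0.0, 'joints': array([-1.32030095e+00,  5.28319885e-02,  1.40174244e+00,  1.65851888e-05,
        1.68863733e+00, -7.02989690e-02]), 'joint_vel': array([ 0.00020191, -0.00085125, -0.00063864,  0.00117806, -0.00045991,
       -0.00172601]), 'joint_efforts': array([ 5.37404412e-04, -3.81664932e+01, -3.60188234e+01,  1.36748162e-05,
        6.24752312e-03,  5.01483510e-05]), 'tool_pos': array([ 165.49134175, -497.901224  ,  230.46600153]), 'tool_rot': array([ 9.87163451e-01,  1.59711196e-01, -6.46380994e-05, -8.07009711e-04]), 'contact_force': array([ 0.30580691,  0.51454717, -0.33479642]), 'moment': array([ 0.01109648, -0.06553658,  0.03920705]), 'opening': 85.45574208533274}
side [[483.40027454   0.         256.42925941]
 [  0.         483.40027454 190.02797245]
 [  0.           0.           1.        ]] [[ 9.71252166e-01  1.74589467e-01 -1.61826288e-01  2.81846643e+02]
 [-2.38051397e-01  7.09825247e-01 -6.62932614e-01 -8.80613166e+02]
 [-8.72666824e-04  6.82397712e-01  7.30980575e-01  1.07118142e+03]
 [ 0.00000000e+00  0.00000000e+00  0.00000000e+00  1.00000000e+00]]
top [[449.87348308   0.         254.14544273]
 [  0.         449.87348308 195.97978377]
 [  0.           0.           1.        ]] [[-1.98361451e-02  9.88770318e-01 -1.48120849e-01  2.90653422e+02]
 [-9.99730055e-01 -2.14083871e-02 -9.02767822e-03 -2.16757728e+01]
 [-1.20973287e-02  1.47901790e-01  9.88928064e-01  1.38322512e+03]
 [ 0.00000000e+00  0.00000000e+00  0.00000000e+00  1.00000000e+00]]
```

View pics/side0.png

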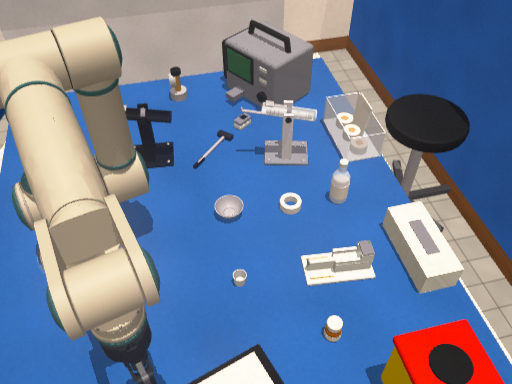

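View pics/top0.png

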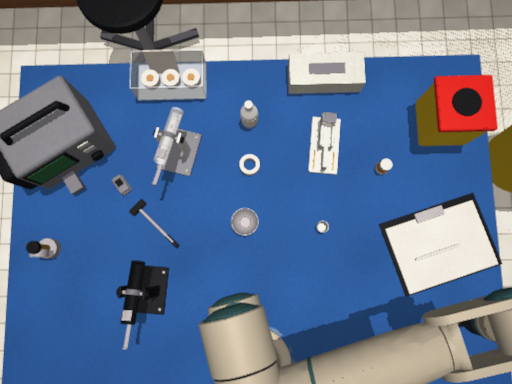

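The side view shows the clear tube on a grey stand at (287,125) and its black look-alike at (148,130). The cradle is at (340,263). In the top view the same three are at (170,145), (135,290) and (325,145).

Candidates for the tube are the grey stand with the clear tube (top 170,145) and the black copy (top 135,290); I choose the grey one. Next I take close crops.

```bash
python3 - <<'E'
import cv2
s=cv2.imread("pics/side0.png");t=cv2.imread("pics/top0.png")
def c(im,x,y,w,h,n,k):cv2.imwrite(n,cv2.resize(im[y:y+h,x:x+w],None,fx=k,fy=k,interpolation=cv2.INTER_CUBIC))
c(s,225,80,100,90,"pics/s_tube.png",6)
c(t,140,95,70,95,"pics/t_tube.png",6)
c(s,295,230,90,60,"pics/s_cr.png",8)
c(t,300,105,50,75,"pics/t_cr.png",8)
E
```

```text
(no output)
```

View pics/s_tube.png

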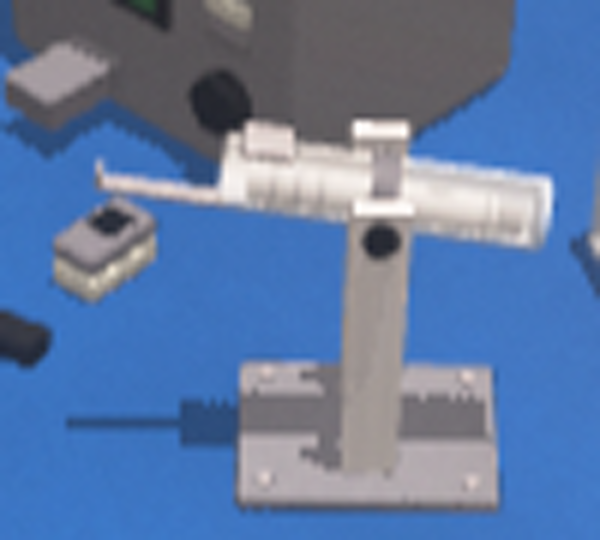

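View pics/t_tube.png

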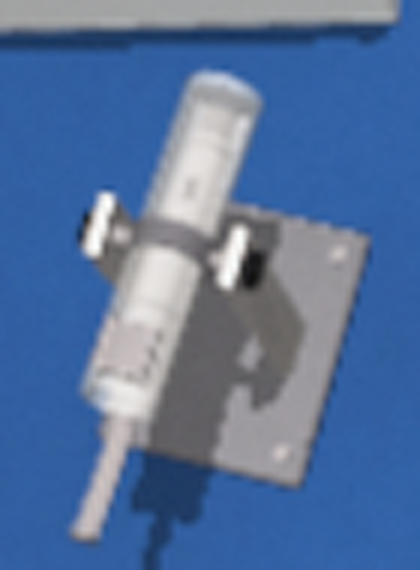

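View pics/s_cr.png

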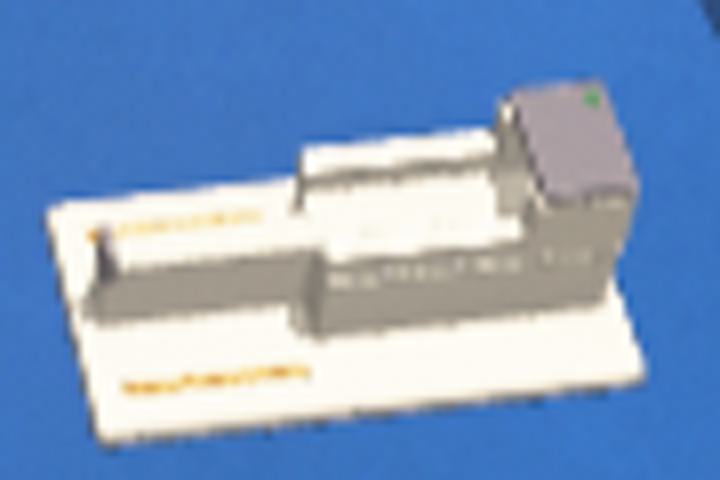

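View pics/t_cr.png

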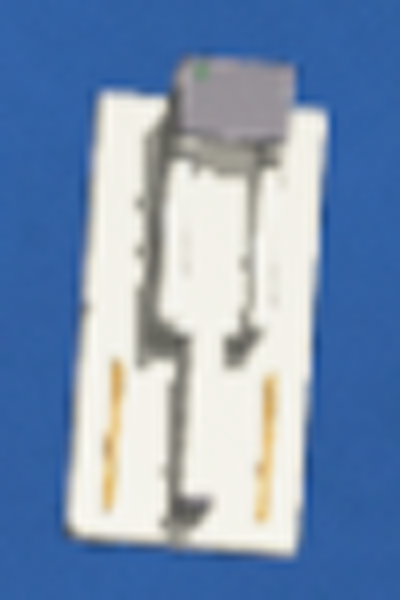

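```bash
cat > h.py <<'E'
import numpy as np,cv2
C={n:np.load(f"{n}0.npz") for n in("side","top")}
def ray(n,u,v):
    K=C[n]["camera_matrix"];P=C[n]["pose"]
    d=np.linalg.solve(K,[u,v,1.]);d=P[:3,:3]@(d*[1,-1,-1]);return P[:3,3],d/np.linalg.norm(d)
def plane(n,p,z):
    o,d=ray(n,*p);return o+d*(z-o[2])/d[2]
def tri(ps,pt):
    A=np.zeros((3,3));b=np.zeros(3);R=[ray("side",*ps),ray("top",*pt)]
    for o,d in R:
        M=np.eye(3)-np.outer(d,d);A+=M;b+=M@o
    x=np.linalg.solve(A,b);return x,[np.linalg.norm((np.eye(3)-np.outer(d,d))@(x-o)) for o,d in R][0]*2
def proj(n,X):
    K=C[n]["camera_matrix"];P=C[n]["pose"];x=P[:3,:3].T@(np.asarray(X,float)-P[:3,3]);x=K@(x*[1,-1,-1]);return x[:2]/x[2]
def cr(p,off,k):return (np.array(p)+.5)/k-.5+off
E
python3 - <<'E'
from h import *
np.set_printoptions(precision=1,suppress=True)
st=lambda p:cr(p,(225,80),6);tt=lambda p:cr(p,(140,95),6);sc=lambda p:cr(p,(295,230),8);tc=lambda p:cr(p,(300,105),8)
for n,a,b in[("catch",(100,162),(85,536)),("mouth",(229,172),(117,400)),("closed",(545,210),(230,85)),("pad",(270,141),(130,348)),("postNear",(385,210),(238,257)),("postFar",(382,130),(105,222)),("baseR far",(492,366),(368,238)),("base R near",(300,487),(300,487))]:
    if n=="base R near":a=(240,505) 
    print(n,*tri(st(a),tt(b)))
for p in[(240,366),(237,502),(497,502),(492,366)]:print("basez10",plane("side",st(p),10))
for p in[(368,238),(300,487)]:print("top basez10",plane("top",tt(p),10))
for n,a,b in[("sill",(103,235),(195,505)),("blk1",(505,98),(180,60)),("blk2",(600,85),(296,66)),("blk3",(637,187),(290,140)),("blk4",(550,200),(178,128))]: print(n,*tri(sc(a),tc(b)))
for p in[(52,205),(102,435),(642,378)]:print("cr base side",plane("side",sc(p),10))
for p in[(100,92),(328,108),(297,553),(68,533)]:print("cr base top",plane("top",tc(p),10))
E
```

```text
catch [511.2 259.7 189.1] 5.6801628197118355
mouth [575.  248.  180.1] 4.3015944754765005
closed [727.6 199.9 164.8] 1.0742823374023664
pad [593.  237.1 203.8] 3.8830218902258755
postNear [639.1 191.6 187.1] 4.273795685746937
postFar [656.1 252.7 188.1] 2.9395067358189806
baseR far [674.5 139.8 120.5] 19.805415940267988
base R near [567.9 191.3   4.6] 4.822355160937538
basez10 [596.5 293.4  10. ]
basez10 [567.9 188.7  10. ]
basez10 [701.2 155.9  10. ]
basez10 [731.9 260.1  10. ]
top basez10 [696.9 154.9  10. ]
top basez10 [564.3 190.5  10. ]
sill [ 573.6 -221.6   53.8] 4.45586641373674
blk1 [ 723.  -217.1   79.9] 25.89027979122317
blk2 [ 717.3 -253.6  128.6] 1.1350477130933851
blk3 [ 719.6 -262.1   80.6] 29.72939799804933
blk4 [ 729.1 -225.6   26.2] 3.19036430315185
cr base side [ 575.8 -177.6   10. ]
cr base side [ 564.6 -266.3   10. ]
cr base side [ 739.7 -287.4   10. ]
cr base top [ 748.1 -197.5   10. ]
cr base top [ 739.4 -287.2   10. ]
cr base top [ 560.7 -266.6   10. ]
cr base top [ 570.6 -178.2   10. ]
```

Both views agree with the sizes given. The pivot is at about (647, 223, 170), yaw −0.268 rad, and catch, pad and post heights fit to within 2 mm. I write a pose helper and do the approach.

```bash
cat > m.py <<'E'
import numpy as np
from scipy.spatial.transform import Rotation as Ro
from station import bot
np.set_printoptions(precision=3,suppress=True)
PIV=np.array([646.8,223.3,170.]);PSI=-0.268
def tubeR(th,psi=PSI):
    h=np.array([np.cos(psi),np.sin(psi),0]);k=np.array([0,0,1.])
    return np.c_[h*np.cos(th)+k*np.sin(th),np.cross(k,h),-h*np.sin(th)+k*np.cos(th)]
def toolR(th,psi=PSI):
    return tubeR(th,psi)@np.diag([-1,1,-1])
def tubeP(p,th): # p: tube axes from pivot, x inward
    return PIV+tubeR(th)@np.array(p,float)
def cur():
    s=bot.state();return s["tool_pos"],Ro.from_quat(s["tool_rot"]).as_matrix(),s
def cmd(P,R):
    p,R0,s=cur();print("dp",R0.T@(P-p)/10,"tw",Ro.from_matrix(R0.T@R).as_rotvec())
E
python3 - <<'E'
from m import *
R=toolR(-.2)
print("pad",tubeP([-60,0,22.5],-.2))
P=tubeP([-60,0,22.5+60],-.2);print(P);cmd(P,R)
cmd(np.array([480,-150,320.]),R)
p,R0,s=cur();print(Ro.from_matrix(R0.T@R).magnitude())
print(R0)
E
```

```text
pad [594.406 237.688 203.972]
[605.9   234.531 262.776]
dp [ 64.89  -55.631  -3.136] tw [ 0.255  0.075 -2.542]
dp [ 40.819 -23.117  -8.907] tw [ 0.255  0.075 -2.542]
2.555719124206798
[[ 0.949  0.315 -0.   ]
 [ 0.315 -0.949  0.001]
 [ 0.    -0.001 -1.   ]]
```

Call:
play_rows(claw=[1,1,1,1,1,1,1,1,1,1], dp=[[4,-2,-3],[8,-5,-6],[13,-7,-9],[18,-10,-9],[23,-13,-9],[28,-16,-9],[33,-19,-9],[37,-21,-9],[41,-23,-9],[41,-23,-9]], twist=[[0,0,-0.15],[0,0,-0.3],[0,0,-0.45],[0,0,-0.6],[0,0,-0.75],[0,0,-0.9],[0,0,-1.05],[0,0,-1.2],[0,0,-1.35],[0,0,-1.4]], newtons=40)

```text
clock: 1.35
tool_pos: [483.4, -148.3, 319.8]
tool_rot: [0.65, 0.76, 0.0, -0.002]
contact_force: [-0.2, -0.2, -0.3]
opening: 0.1
```

```bash
python3 - <<'E'
from m import *
p,R0,s=cur();print(p,s["joints"],s["clock"])
cmd(tubeP([-60,0,22.5+60],-.2),toolR(-.2))
E
```

```text
[ 483.361 -148.278  319.815] [-0.372 -0.002  1.282  0.002  1.865 -0.528] 1.35
dp [35.882 18.09   5.775] tw [ 0.115  0.174 -1.142]
```

Call:
play_rows(claw=[1,1,1,1,1,1,1,1,1,1], dp=[[4,2,0],[9,4.5,0],[13,6.6,0],[18,9,1],[22,11,2],[26,13,3],[30,15,4],[33,16.5,5],[35.9,18.1,5.8],[35.9,18.1,5.8]], twist=[[0.01,0.02,-0.13],[0.02,0.04,-0.26],[0.04,0.06,-0.39],[0.05,0.08,-0.52],[0.06,0.1,-0.65],[0.08,0.12,-0.78],[0.09,0.14,-0.91],[0.1,0.16,-1.04],[0.115,0.174,-1.142],[0.115,0.174,-1.142]])

```text
clock: 2.6
tool_pos: [605.7, 236.7, 259.1]
tool_rot: [0.131, 0.986, 0.012, -0.101]
contact_force: [0.3, -0.0, -0.6]
opening: -0.3
```

```bash
python3 - <<'E'
from m import *
import h,cv2
p,R0,s=cur();print(p,s["joints"],s["clock"],R0,s["opening"])
cmd(tubeP([-60,0,22.5+60],-.2),toolR(-.2))
for n in("side","top"):
    f=bot.grab_frame(n);im=f["frame"][:,:,::-1]
    u,v=h.proj(n,p);print(n,u,v)
    x,y=int(u)-50,int(v)-45;cv2.imwrite(f"pics/{n}1.png",cv2.resize(im[y:y+100,x:x+110],None,fx=6,fy=6,interpolation=cv2.INTER_CUBIC));print(x,y)
E
```

```text
[605.733 236.684 259.146] [ 0.272  0.567  0.734  0.113  2.015 -0.995] 2.6 [[-0.945  0.262 -0.197]
 [ 0.257  0.965  0.051]
 [ 0.203 -0.003 -0.979]] -0.2942573775759514
dp [ 0.003 -0.204 -0.37 ] tw [-0.003 -0.004  0.003]
side 273.6186594359048 87.01597480291834
223 42
top 156.87817002588687 141.80871331256392
106 96
```

View pics/side1.png

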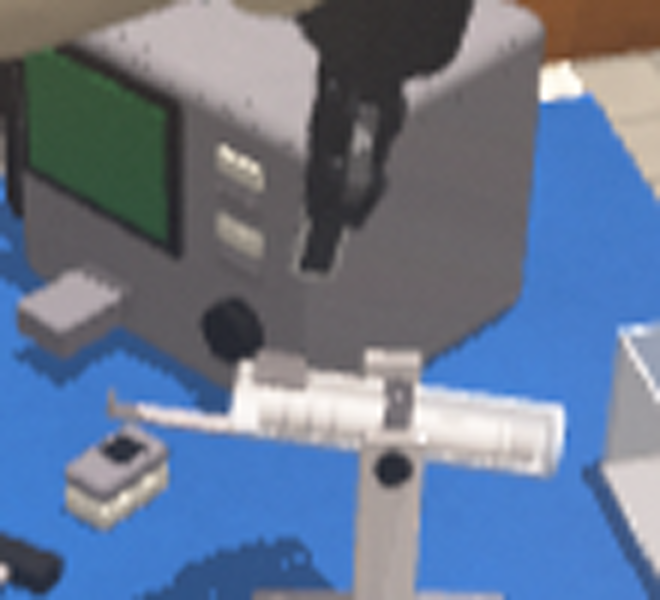

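View pics/top1.png

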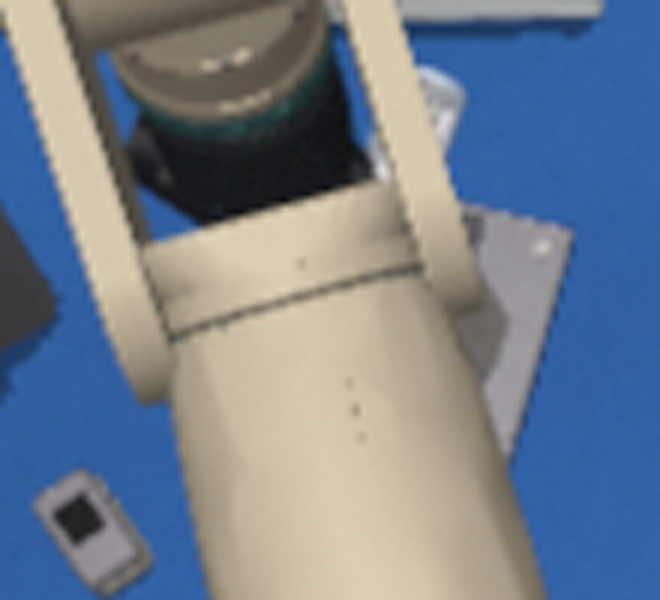

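```bash
python3 - <<'E'
from m import *
import h
p,R,s=cur()
for dx in(-11,0,11):
  for dy in(-12,-6,0):
    q=(h.proj("side",p+R@[dx,dy,0])-[223,42]+.5)*6-.5;print(dx,dy,q)
E
python3 - <<'E'
import cv2
im=cv2.imread("pics/side1.png")[200:320,250:400]
cv2.imwrite("pics/z.png",cv2.resize(im,None,fx=5,fy=5))
E
```

```text
-11 -12 [330.437 289.295]
-11 -6 [330.414 281.881]
-11 0 [330.392 274.51 ]
0 -12 [307.836 285.072]
0 -6 [307.88  277.663]
0 0 [307.925 270.297]
11 -12 [285.189 280.84 ]
11 -6 [285.301 273.436]
11 0 [285.412 266.076]
```

View pics/z.png

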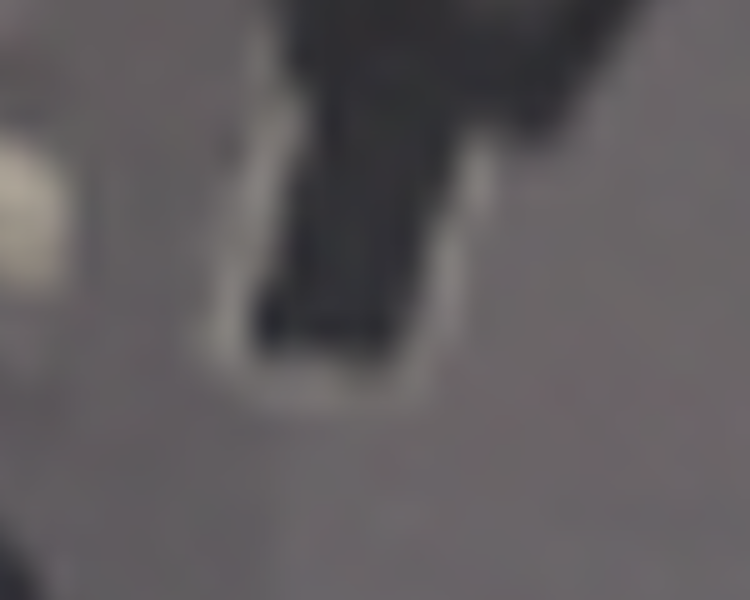

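```bash
sed -i 's/^PIV=.*/PIV=np.array([645.3,224.0,170.]);PSI=-0.268/' m.py; python3 - <<'E'
from m import *
p,R0,s=cur();print(p,s["clock"],np.abs(s["joint_vel"]).max())
cmd(tubeP([-60,0,22.5+8],-.2),toolR(-.2))
E
```

```text
[605.938 234.577 261.849] 2.7 0.03465270938416513
dp [0.177 0.028 5.142] tw [-0.001 -0.001 -0.001]
```

Settled now. I approach to about 8 mm above the pad.

Call:
play_rows(claw=[1,1,1,1], dp=[[0.2,0,2.5],[0.2,0,5.1],[0.2,0,5.1],[0.2,0,5.1]], twist=[[0,0,0],[0,0,0],[0,0,0],[0,0,0]])

```text
clock: 3.2
tool_pos: [594.7, 237.2, 214.3]
tool_rot: [0.134, 0.986, 0.013, -0.098]
contact_force: [0.2, 0.6, -0.5]
opening: -0.0
```

```bash
python3 - <<'E'
from m import *
import h,cv2
p,R0,s=cur();print(p,s["clock"],s["contact_force"])
for n in("side",):
    f=bot.grab_frame(n);im=f["frame"][:,:,::-1]
    cv2.imwrite(f"pics/{n}2.png",cv2.resize(im[70:150,225:325],None,fx=7,fy=7,interpolation=cv2.INTER_CUBIC))
for th in np.arange(-.2,.5,.1)+.1: cmd(tubeP([-60,0,22.5-1.5],th),toolR(th))
E
```

```text
[594.693 237.169 214.258] 3.2 [ 0.17   0.597 -0.516]
dp [0.189 0.05  1.827] tw [ 0.    -0.098 -0.001]
dp [0.308 0.049 2.451] tw [ 0.    -0.198 -0.001]
dp [0.364 0.049 3.084] tw [ 0.    -0.298 -0.001]
dp [0.357 0.048 3.72 ] tw [ 0.    -0.398 -0.002]
dp [0.286 0.048 4.351] tw [ 0.    -0.498 -0.002]
dp [0.153 0.048 4.973] tw [ 0.    -0.598 -0.002]
dp [-0.042  0.048  5.577] tw [ 0.    -0.698 -0.002]
```

View pics/side2.png

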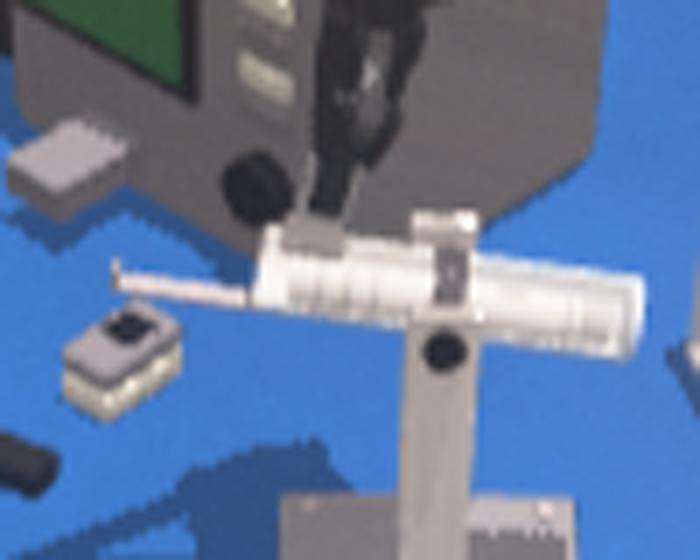

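The closed fingers are centred over the pad at (315,235) in the crop. Pressing along the arc.

Call:
play_rows(claw=[1,1,1,1,1,1,1,1,1,1], dp=[[0.2,0,1.2],[0.2,0,1.5],[0.3,0,1.8],[0.3,0,2.15],[0.35,0,2.5],[0.4,0,2.8],[0.4,0,3.1],[0.4,0,3.4],[0.4,0,3.7],[0.4,0,3.7]], twist=[[0,0,0],[0,-0.05,0],[0,-0.1,0],[0,-0.15,0],[0,-0.2,0],[0,-0.25,0],[0,-0.3,0],[0,-0.35,0],[0,-0.4,0],[0,-0.4,0]])

```text
clock: 4.5
tool_pos: [583.5, 240.6, 179.4]
tool_rot: [0.133, 0.986, -0.013, 0.1]
contact_force: [-2.2, -0.5, 1.3]
opening: 0.1
```

```bash
python3 - <<'E'
from m import *
import h,cv2
p,R0,s=cur();print(p,s["clock"],s["contact_force"])
for n in("side",):
    f=bot.grab_frame(n);im=f["frame"][:,:,::-1]
    cv2.imwrite(f"pics/{n}3.png",cv2.resize(im[70:150,225:325],None,fx=7,fy=7,interpolation=cv2.INTER_CUBIC))
for th in np.arange(.2,.51,.05): cmd(tubeP([-60,0,22.5-1.5],th),toolR(th))
E
```

```text
[583.526 240.574 179.409] 4.5 [-2.168 -0.476  1.318]
dp [-0.074  0.037  0.091] tw [ 0.     0.001 -0.001]
dp [0.024 0.037 0.393] tw [ 0.    -0.049 -0.001]
dp [0.106 0.036 0.7  ] tw [ 0.    -0.099 -0.001]
dp [0.173 0.036 1.011] tw [ 0.    -0.149 -0.001]
dp [0.225 0.036 1.325] tw [ 0.    -0.199 -0.001]
dp [0.261 0.036 1.64 ] tw [ 0.    -0.249 -0.001]
dp [0.281 0.036 1.958] tw [ 0.    -0.299 -0.001]
```

View pics/side3.png

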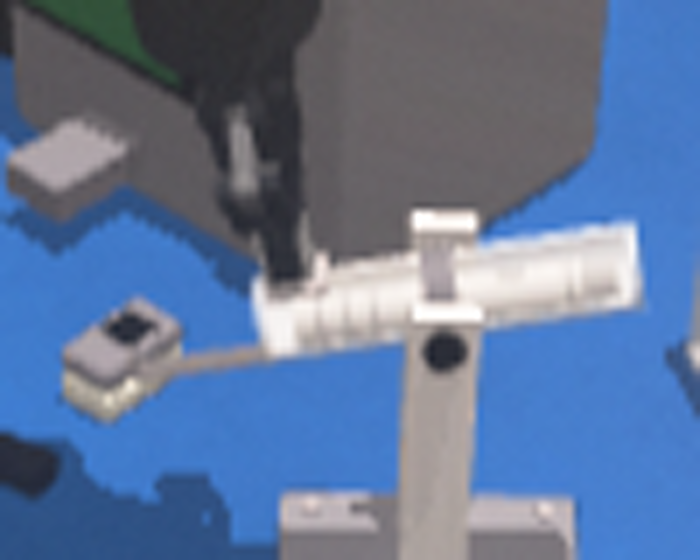

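Call:
play_rows(claw=[1,1,1,1,1,1,1], dp=[[-0.2,0,0.4],[-0.1,0,0.7],[0,0,1.0],[0,0,1.3],[0.05,0,1.64],[0.05,0,1.8],[0.05,0,1.8]], twist=[[0,-0.05,0],[0,-0.1,0],[0,-0.15,0],[0,-0.2,0],[0,-0.25,0],[0,-0.28,0],[0,-0.28,0]])

```text
clock: 5.42
tool_pos: [586.6, 240.0, 161.8]
tool_rot: [0.13, 0.962, -0.031, 0.236]
contact_force: [-0.7, 1.6, 2.2]
opening: -0.2
```

```bash
python3 - <<'E'
from m import *
import h,cv2
p,R0,s=cur();print(p,s["clock"],s["contact_force"])
for n in("side",):
    f=bot.grab_frame(n);im=f["frame"][:,:,::-1]
    cv2.imwrite(f"pics/{n}4.png",cv2.resize(im[70:150,225:325],None,fx=7,fy=7,interpolation=cv2.INTER_CUBIC))
for th in np.arange(.45,.56,.05): cmd(tubeP([-60,0,22.5-1.5],th),toolR(th))
E
```

```text
[586.64  240.043 161.818] 5.425 [-0.739  1.611  2.177]
dp [ 0.166  0.003 -0.196] tw [ 0.001  0.03  -0.001]
dp [0.272 0.003 0.104] tw [ 0.001 -0.02  -0.001]
dp [0.364 0.002 0.408] tw [ 0.001 -0.07  -0.002]
```

View pics/side4.png

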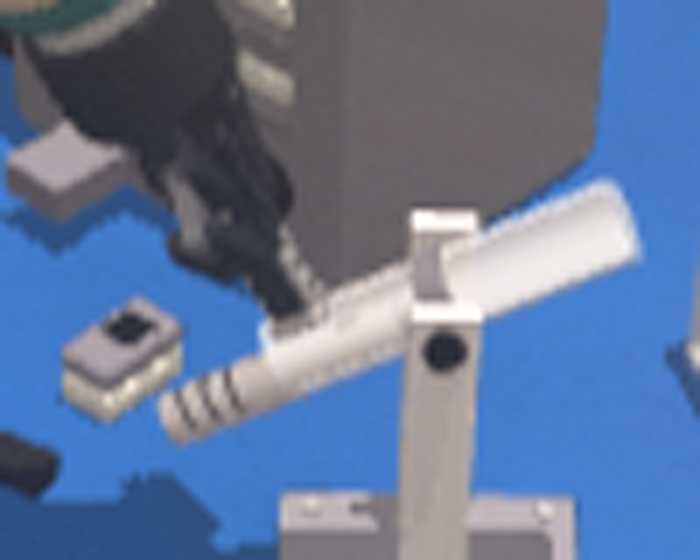

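The light has slid out to the catch, with the tail at crop (175,420). I press a little further to reach the stop, watching the force.

Call:
play_rows(claw=[1,1,1], dp=[[0.1,0,0.2],[0.1,0,0.35],[0.1,0,0.35]], twist=[[0,-0.02,0],[0,-0.02,0],[0,-0.02,0]])

```text
clock: 5.85
tool_pos: [587.0, 240.2, 161.5]
tool_rot: [0.131, 0.96, -0.032, 0.246]
contact_force: [-22.0, -0.7, 21.3]
opening: 0.1
```

```bash
python3 - <<'E'
from m import *
p,R0,s=cur();print(p,s["clock"],s["contact_force"],(p-PIV)@tubeR(.5))
E
```

```text
[587.013 240.157 161.526] 5.85 [-22.045  -0.706  21.32 ] [-57.143   0.146  21.561]
```

Call:
play_rows(claw=[1,1,-1,-1,-1,-1], dp=[[0,0,-1],[0,0,-4],[3,0,-8],[6,0,-11],[8,0,-12],[8,0,-12]], twist=[[0,0,0],[0,0,0],[0,0,0],[0,0,0],[0,0,0],[0,0,0]])

```text
clock: 6.6
tool_pos: [463.2, 274.4, 228.4]
tool_rot: [0.13, 0.96, -0.032, 0.246]
contact_force: [1.0, -0.0, 0.3]
opening: 72.1
```

```bash
python3 - <<'E'
from m import *
import h,cv2
p,R0,s=cur();print(p,s["clock"],s["contact_force"],s["opening"],s["joints"])
for n,(x,y) in dict(side=(235,80),top=(140,105)).items():
    f=bot.grab_frame(n);im=f["frame"][:,:,::-1]
    cv2.imwrite(f"pics/{n}5.png",cv2.resize(im[y:y+80,x:x+90],None,fx=7,fy=7,interpolation=cv2.INTER_CUBIC))
E
```

```text
[463.171 274.436 228.377] 6.6 [ 0.965 -0.041  0.343] 72.09721271322148 [ 0.667 -0.135  1.656 -0.408  1.325 -0.593]
```

View pics/side5.png

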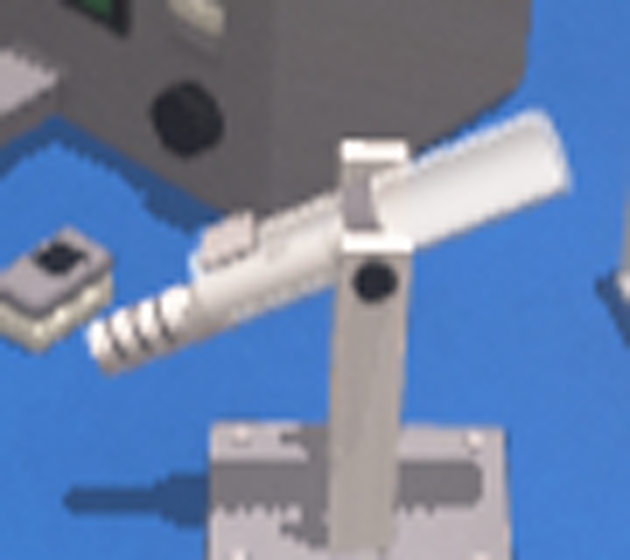

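View pics/top5.png

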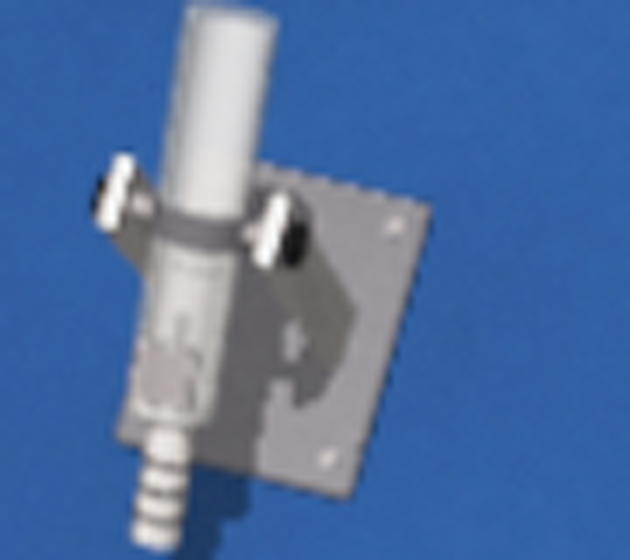

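```bash
python3 - <<'E'
from m import *
import h
S=lambda p:h.cr(p,(235,80),7)-[1.2,0];T=lambda p:h.cr(p,(140,105),7)
for n,a,b,m in[("tail",(101,348),(156,538),[-139,0,-4.5]),("out",(192,305),(168,438),[-82,0,-4.5]),("pad",(232,240),(168,370),[-60,0,22.5]),("postN",(377,244),(275,230),None),("postF",(375,152),(122,190),None)]:
    x,e=h.tri(S(a),T(b));print(n,x,e, tubeP(m,.5) if m else "",(x-PIV)@tubeR(.5))
E
```

```text
tail [531.75  257.172 100.56 ] 0.8918898746917013 [529.751 255.73   99.411] [-137.092    1.919   -4.232]
out [569.75  247.333 124.978] 3.08038740147698 [577.987 242.484 126.738] [-90.941   2.494  -1.62 ]
pad [586.95  239.296 164.197] 0.3660978060215315 [584.123 240.8   160.98 ] [-55.716  -0.701  23.825]
postN [636.775 192.67  188.069] 0.25569059203699473  [  8.729 -32.469  15.821]
postF [653.757 252.843 188.945] 0.47869648489262573  [ 9.537 30.053 16.378]
```

```bash
python3 - <<'E'
from m import *
print(tubeP([-111,.5,-21],.5))
cmd(tubeP([-111,.5,50],.5),toolR(.5));cmd(tubeP([-111,.5,-21],.5),toolR(.5))
E
```

```text
[561.207 247.611  98.355]
dp [-2.584  0.042  9.109] tw [ 0.001  0.001 -0.003]
dp [-2.579  0.038 16.209] tw [ 0.001  0.001 -0.003]
```

Call:
play_rows(claw=[-1,-1,-0.6,-0.6,-0.6,-0.6,-0.6], dp=[[-1.3,0,3],[-2.6,0,6],[-2.6,0,9],[-2.6,0.05,12],[-2.6,0.05,15],[-2.6,0.05,16.2],[-2.6,0.05,16.2]], twist=[[0,0,0],[0,0,0],[0,0,0],[0,0,0],[0,0,0],[0,0,0],[0,0,0]])

```text
clock: 7.58
tool_pos: [561.6, 247.0, 97.7]
tool_rot: [0.131, 0.96, -0.033, 0.245]
contact_force: [0.6, -0.2, -1.4]
opening: 68.5
```

```bash
python3 - <<'E'
from m import *
import h,cv2
p,R0,s=cur();print(p,s["clock"],s["contact_force"],s["opening"],(p-PIV)@tubeR(.5))
for n,(x,y) in dict(side=(235,80),).items():
    f=bot.grab_frame(n);im=f["frame"][:,:,::-1]
    cv2.imwrite(f"pics/{n}6.png",cv2.resize(im[y:y+80,x:x+90],None,fx=7,fy=7,interpolation=cv2.INTER_CUBIC))
E
```

```text
[561.562 246.987  97.677] 7.575 [ 0.631 -0.223 -1.405] 68.51785919146937 [-110.879   -0.008  -21.838]
```

View pics/side6.png

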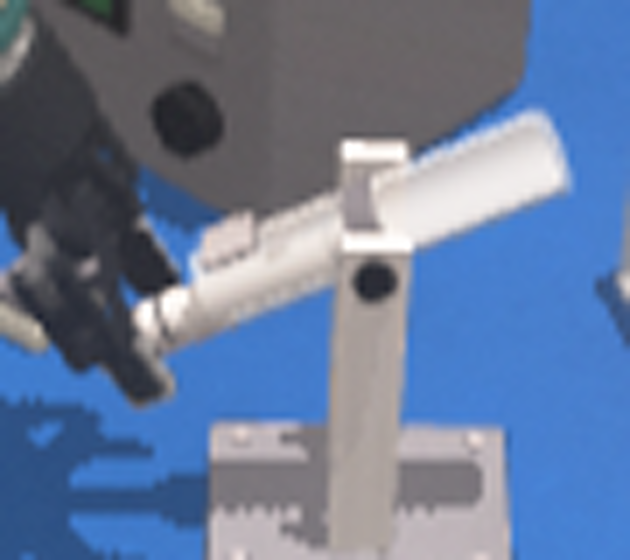

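The jaws straddle the exposed light at crop (150,330). Closing.

Call:
play_rows(claw=[0,1,1,1,1,1,1], dp=[[0,0,0],[0,0,0],[0,0,0],[0,0,0],[0,0,0],[0,0,0],[0,0,0]], twist=[[0,0,0],[0,0,0],[0,0,0],[0,0,0],[0,0,0],[0,0,0],[0,0,0]], newtons=50)

```text
clock: 8.5
tool_pos: [561.9, 247.8, 99.4]
tool_rot: [0.131, 0.96, -0.032, 0.246]
contact_force: [-3.4, 1.1, 4.4]
opening: 18.1
```

```bash
python3 - <<'E'
from m import *
p,R0,s=cur();print(p,s["clock"],s["contact_force"],s["moment"],s["opening"],(p-PIV)@tubeR(.5),R0.T@tubeR(.5))
E
```

```text
[561.873 247.768  99.362] 8.5 [-3.411  1.147  4.447] [0.059 0.137 0.071] 18.12350206968599 [-109.989    0.828  -20.404] [[-1.     0.003 -0.001]
 [ 0.003  1.     0.001]
 [ 0.001  0.001 -1.   ]]
```

Call:
play_rows(claw=[1,1,1,1,1], dp=[[0,0,-0.3],[0,0,-0.6],[0,0,-0.8],[0,0,-0.8],[0,0,-0.8]], twist=[[0,0,0],[0,0,0],[0,0,0],[0,0,0],[0,0,0]])

```text
clock: 9.12
tool_pos: [557.9, 248.7, 106.0]
tool_rot: [0.131, 0.96, -0.032, 0.246]
contact_force: [0.5, -0.5, -0.1]
opening: 18.4
```

```bash
python3 - <<'E'
from m import *
import cv2
p,R0,s=cur();print(p,s["clock"],s["contact_force"],s["moment"],s["opening"],(p-PIV)@tubeR(.5))
for n,(x,y) in dict(side=(235,80),).items():
    f=bot.grab_frame(n);im=f["frame"][:,:,::-1]
    cv2.imwrite(f"pics/{n}7.png",cv2.resize(im[y:y+80,x:x+90],None,fx=7,fy=7,interpolation=cv2.INTER_CUBIC))
E
```

```text
[557.938 248.748 106.015] 9.125 [ 0.458 -0.524 -0.127] [0.025 0.299 0.041] 18.39277520045881 [-110.358    0.731  -12.622]
```

View pics/side7.png

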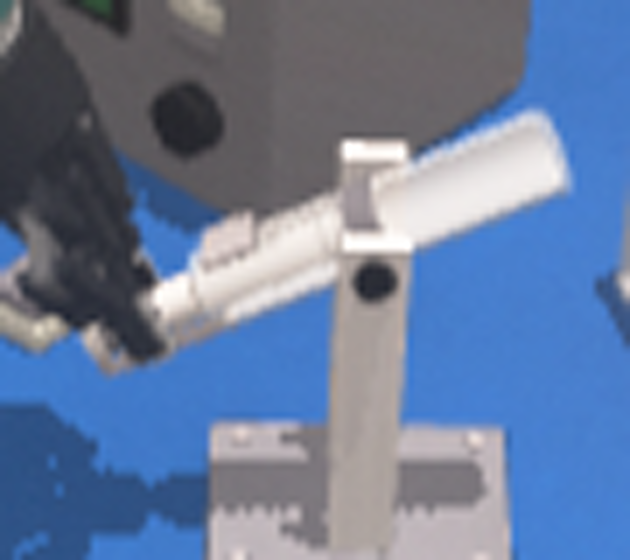

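No contact force after a 7.8 mm lift. Drawing out, first a short test.

Call:
play_rows(claw=[1,1,1,1], dp=[[0.6,0,0],[1.3,0,0],[2,0,0],[2,0,0]], twist=[[0,0,0],[0,0,0],[0,0,0],[0,0,0]])

```text
clock: 9.68
tool_pos: [540.4, 253.6, 95.9]
tool_rot: [0.131, 0.96, -0.033, 0.245]
contact_force: [-0.6, -0.3, -0.1]
opening: 18.4
```

```bash
python3 - <<'E'
from m import *
import cv2
p,R0,s=cur();print(p,s["clock"],s["contact_force"],s["moment"],s["opening"],(p-PIV)@tubeR(.5))
for n,(x,y) in dict(side=(225,80),).items():
    f=bot.grab_frame(n);im=f["frame"][:,:,::-1]
    cv2.imwrite(f"pics/{n}8.png",cv2.resize(im[y:y+80,x:x+90],None,fx=7,fy=7,interpolation=cv2.INTER_CUBIC))
E
```

```text
[540.4   253.578  95.903] 9.675 [-0.625 -0.291 -0.065] [ 0.086  0.204 -0.022] 18.353309963837187 [-131.17     0.744  -12.775]
```

View pics/side8.png

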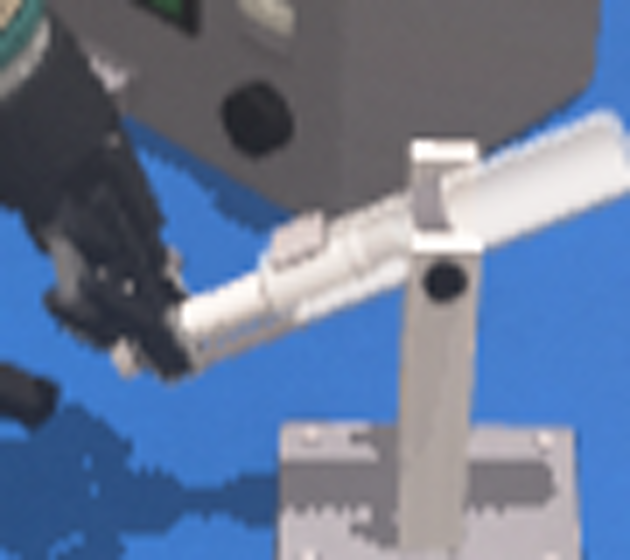

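```bash
python3 - <<'E'
from m import *
import h
for n,p,z in[("oxi",(121,184),33),("hamhead",(139,207),20),("hamtail",(177,245),10),("bottle",(249,105),150),("bowl",(245,222),32),("tape",(249,164),25),("monL",(110,160),100)]:print(n,h.plane("top",p,z))
p,R,s=cur()
print(p+R@[75,0,0])
E
```

```text
oxi [538.741 397.035  33.   ]
hamhead [468.352 344.027  20.   ]
hamtail [350.597 228.602  10.   ]
bottle [738.62   -0.927 150.   ]
bowl [414.409  19.772  32.   ]
tape [594.204   4.621  25.   ]
monL [598.604 410.331 100.   ]
[477.42  271.22   60.301]
```

Clear of bystanders. Drawing fully out, then up.

Call:
play_rows(claw=[1,1,1,1,1,1,1,1,1], dp=[[1.5,0,0],[3,0,0],[4.5,0,0],[6,0,0],[7.5,0,0],[8.2,0,0],[8.5,0,-3],[8.5,0,-6],[8.5,0,-6]], twist=[[0,0,0],[0,0,0],[0,0,0],[0,0,0],[0,0,0],[0,0,0],[0,0,0],[0,0,0],[0,0,0]])

```text
clock: 10.85
tool_pos: [441.8, 282.4, 110.6]
tool_rot: [0.131, 0.96, -0.03, 0.247]
contact_force: [-0.8, -0.1, -1.1]
opening: 18.0
```

```bash
python3 - <<'E'
from m import *
import cv2
p,R0,s=cur();print(p,s["clock"],s["contact_force"],s["moment"],s["opening"],(p-PIV)@tubeR(.5),s["joints"])
for n,(x,y) in dict(side=(200,70),top=(130,120)).items():
    f=bot.grab_frame(n);im=f["frame"][:,:,::-1]
    cv2.imwrite(f"pics/{n}9.png",cv2.resize(im[y:y+80,x:x+100],None,fx=7,fy=7,interpolation=cv2.INTER_CUBIC))
E
```

```text
[441.782 282.4   110.552] 10.85 [-0.792 -0.096 -1.064] [0.054 0.277 0.024] 17.971810334599272 [-214.301    2.423   49.332] [ 0.712 -0.065  1.835 -0.46   1.114 -0.437]
```

View pics/side9.png

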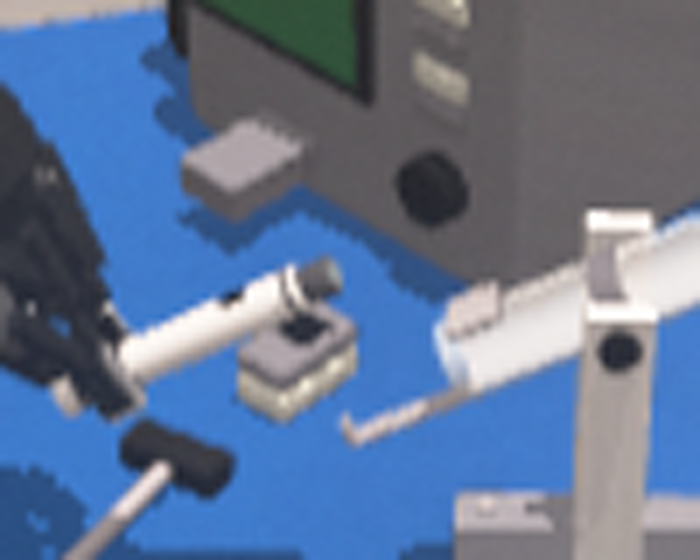

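View pics/top9.png

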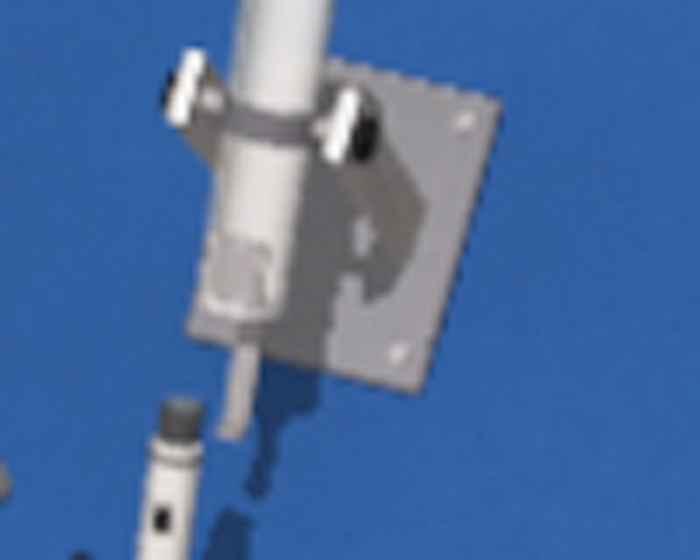

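```bash
python3 - <<'E'
from m import *
import h
S=lambda p:h.cr(p,(200,70),7)-[1.2,0];T=lambda p:h.cr(p,(130,120),7)
p,R,s=cur();print(p)
for a,b in[((328,277),(183,406)),((282,295),(176,455)),((287,292),(176,455))]:
    x,e=h.tri(S(a),T(b));print(x,e,(x-p)@R)
# side tail ray: intersect tool plane y=0
o,d=h.ray("side",*S((63,398)));t=((p-o)@R[:,1])/(d@R[:,1]);x=o+t*d;print("tail",x,(x-p)@R)
o,d=h.ray("side",*S((328,277)));t=((p-o)@R[:,1])/(d@R[:,1]);x=o+t*d;print("nose on plane",x,(x-p)@R)
E
```

```text
[441.242 281.069 107.611]
[526.389 256.832 180.13 ] 2.061582927443269 [-112.474   -0.519  -21.111]
[507.902 261.548 170.655] 3.773883466320383 [-91.193  -0.92  -21.959]
[508.873 261.208 171.982] 1.3861119285570775 [-92.73   -0.987 -22.63 ]
tail [411.112 289.399 110.097] [ 26.228   0.    -17.19 ]
nose on plane [525.527 257.61  179.397] [-111.212    0.     -20.965]
```

Light fully out and held, parallel to the tool's −x axis, with the tail about 27 mm and the nose about 112 mm from the TCP line. I re-measure the cradle with the side-camera offset (1.2 px, found from the fingertip) taken out.

```bash
python3 - <<'E'
import cv2
s=cv2.imread("pics/side0.png");t=cv2.imread("pics/top0.png")
def c(im,x,y,w,h,n,k):cv2.imwrite(n,cv2.resize(im[y:y+h,x:x+w],None,fx=k,fy=k,interpolation=cv2.INTER_LANCZOS4))
c(s,298,236,50,38,"pics/s_cr2.png",16)
c(s,330,236,50,38,"pics/s_cr3.png",16)
c(t,305,108,40,36,"pics/t_cr2.png",16)
c(t,305,140,40,36,"pics/t_cr3.png",16)
E
```

```text
(no output)
```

View pics/s_cr2.png

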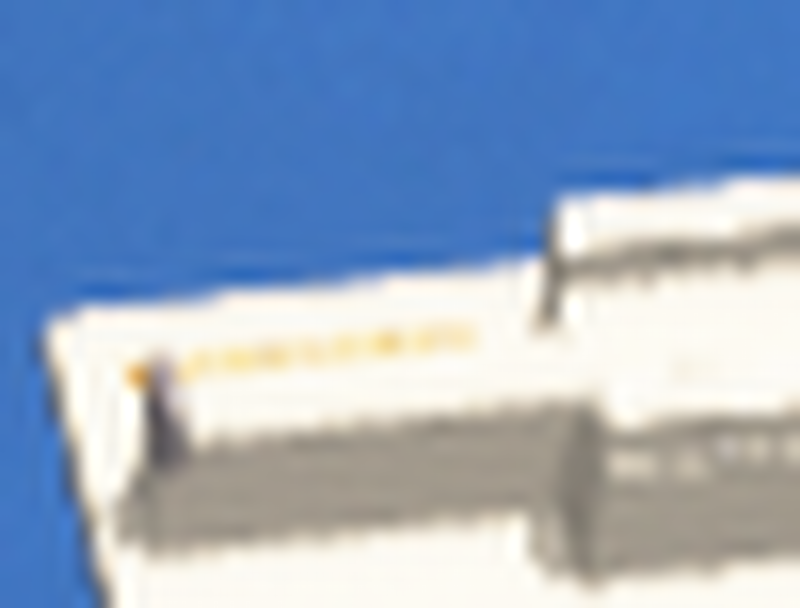

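View pics/s_cr3.png

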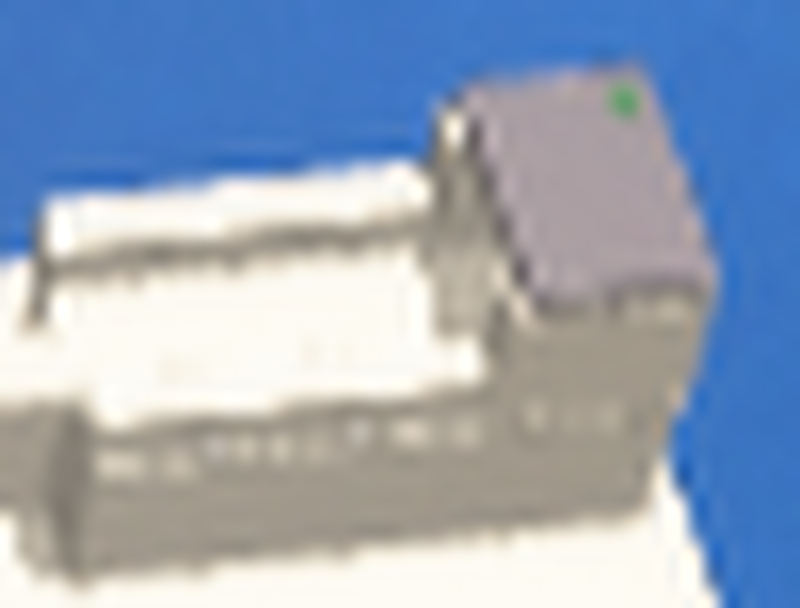

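View pics/t_cr2.png

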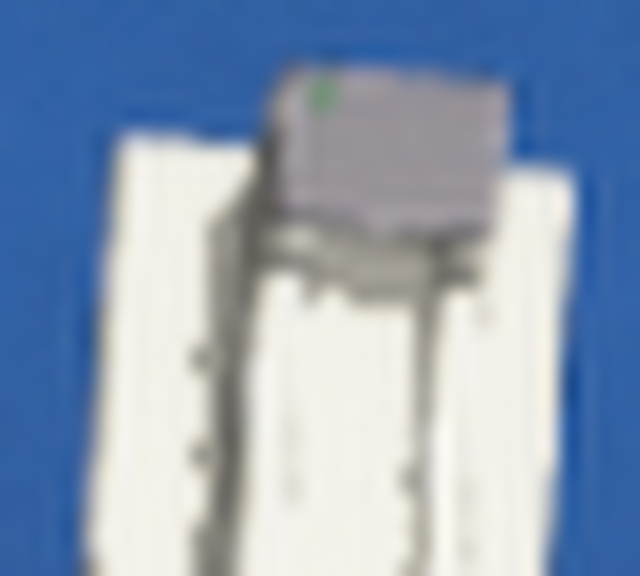

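View pics/t_cr3.png

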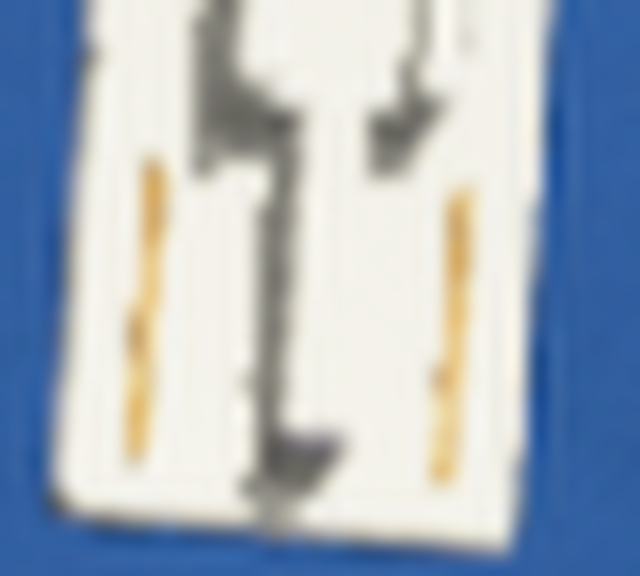

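```bash
python3 - <<'E'
from m import *
import h
A=lambda p:h.cr(p,(298,236),16)-[1.2,0];B=lambda p:h.cr(p,(330,236),16)-[1.2,0]
T2=lambda p:h.cr(p,(305,108),16);T3=lambda p:h.cr(p,(305,140),16)
print("sill",*h.tri(A((167,412)),T3((312,437))))
rs=[h.plane("side",B(p),80) for p in[(470,85),(640,68),(712,270),(545,300)]]
rt=[h.plane("top",T2(p),80) for p in[(285,66),(510,85),(490,235),(278,213)]]
print("roof side",*rs,np.mean(rs,0));print("roof top",*rt,np.mean(rt,0))
for a,b in zip([(470,85),(640,68),(712,270),(545,300)],[(278,213),(285,66),(510,85),(490,235)]):print("tri",*h.tri(B(a),T2(b)))
# ridge -y top edge in side at z45; +y top edge in top at z45
print("ridge-",h.plane("side",A((200,445)),45),h.plane("side",A((540,412)),45))
print("ridge+",h.plane("top",T3((298,140)),45),h.plane("top",T3((280,400)),45))
print("cheek- out top edge side z59",h.plane("side",B((100,425)),59),h.plane("side",B((480,385)),59))
print("cheek+ out top edge side z59",h.plane("side",B((50,200)),59),h.plane("side",B((425,165)),59))
print("cheek- inner z59 top",h.plane("top",T2((437,290)),59),h.plane("top",T2((428,560)),59))
print("cheek+ outer z59 top",h.plane("top",T2((255,290)),59),h.plane("top",T2((235,560)),59))
for p in[(45,318),]:print("base",h.plane("side",A(p),10))
E
```

```text
sill [ 574.966 -222.85    45.895] 1.259586674717921
roof side [ 710.17  -215.906   80.   ] [ 737.839 -219.219   80.   ] [ 733.337 -258.724   80.   ] [ 705.785 -257.834   80.   ] [ 721.783 -237.921   80.   ]
roof top [ 737.828 -219.978   80.   ] [ 733.104 -261.999   80.   ] [ 704.01  -256.896   80.   ] [ 709.221 -217.459   80.   ] [ 721.041 -239.083   80.   ]
tri [ 708.963 -217.23    81.929] 0.6941505183624816
tri [ 737.465 -219.829   80.921] 0.09108159168649584
tri [ 731.625 -261.236   84.018] 0.2191724060030553
tri [ 705.268 -257.249   78.964] 1.7864708938385059
ridge- [ 577.727 -229.582   45.   ] [ 632.348 -236.508   45.   ]
ridge+ [ 633.634 -222.871   45.   ] [ 583.093 -217.312   45.   ]
cheek- out top edge side z59 [ 637.718 -250.32    59.   ] [ 698.553 -257.464   59.   ]
cheek+ out top edge side z59 [ 644.916 -207.3     59.   ] [ 706.117 -215.178   59.   ]
cheek- inner z59 top [ 700.082 -250.134   59.   ] [ 647.333 -246.042   59.   ]
cheek+ outer z59 top [ 700.898 -215.611   59.   ] [ 648.176 -209.639   59.   ]
base [ 570.597 -177.03    10.   ]
```

The cradle measurements agree: the roof front edge, sill, ridge and cheeks all give a floor centre of about (652.2, −231.2, 45) and yaw −0.115. I lift the light and carry it over.

```bash
cat >> m.py <<'E'
CF=np.array([652.2,-231.2,45.]);CP=-0.115
def crP(p): return CF+tubeR(0,CP)@np.array(p,float)
NT=np.array([-112.,0,-17.])
def place(nx,nz,al,ny=0,NT=NT):
    R=toolR(-al,CP);return crP([nx,ny,nz])-R@NT,R
E
python3 - <<'E'
from m import *
p,R,s=cur();print(p,s["joints"])
cmd(p+np.array([-20,-30,140.]),R)
P,R2=place(36,120,.2);print(P);cmd(P,R2)
E
```

```text
[441.242 281.069 107.611] [ 0.71  -0.061  1.837 -0.459  1.113 -0.437]
dp [ -5.736  -3.398 -12.828] tw [0. 0. 0.]
[ 575.565 -222.348  170.59 ]
dp [-26.195 -44.926   7.06 ] tw [-0.022  0.7   -0.157]
```

Call:
play_rows(claw=[1,1,1,1,1,1], dp=[[-1,-0.5,-2.3],[-2.5,-1.4,-5.5],[-4,-2.3,-9],[-5.7,-3.4,-12.8],[-5.7,-3.4,-12.8],[-5.7,-3.4,-12.8]], twist=[[0,0,0],[0,0,0],[0,0.1,0],[0,0.2,0],[0,0.3,0],[0,0.35,0]], newtons=60)

```text
clock: 11.7
tool_pos: [422.0, 250.4, 246.3]
tool_rot: [0.135, 0.988, -0.009, 0.073]
contact_force: [0.4, 1.4, 0.1]
opening: 18.3
```

```bash
python3 - <<'E'
from m import *
p,R,s=cur();print(p,s["joints"],s["opening"],s["clock"])
P,R2=place(36,150,.2);print(P);cmd(P,R2)
E
```

```text
[421.986 250.366 246.337] [ 0.52  -0.128  1.553 -0.105  1.611 -0.789] 18.324547909347736 11.7
[ 575.565 -222.348  200.59 ]
dp [-26.524 -41.413   8.534] tw [ 0.005  0.348 -0.158]
```

Call:
play_rows(claw=[1,1,1,1,1,1,1,1,1,1], dp=[[-2,-4,0],[-5,-8,0.5],[-8,-13,1],[-11,-18,2],[-14,-22,3],[-17,-27,4],[-20,-32,5.5],[-23,-36,7],[-26.5,-41.4,8.5],[-26.5,-41.4,8.5]], twist=[[0,0.04,-0.02],[0,0.08,-0.04],[0,0.12,-0.06],[0,0.16,-0.08],[0,0.2,-0.1],[0,0.24,-0.11],[0,0.28,-0.13],[0,0.32,-0.15],[0.005,0.348,-0.158],[0.005,0.348,-0.158]])

```text
clock: 12.95
tool_pos: [574.6, -226.3, 194.1]
tool_rot: [0.06, 0.993, 0.007, -0.104]
contact_force: [-0.7, 0.9, -1.1]
opening: 18.1
```

Call:
play_rows(claw=[1,1], dp=[[0,0,0],[0,0,0]], twist=[[0,0,0],[0,0,0]])

```text
clock: 13.2
tool_pos: [574.2, -225.7, 193.6]
tool_rot: [0.059, 0.993, 0.007, -0.105]
contact_force: [-0.3, -0.4, -0.3]
opening: 17.9
```

```bash
python3 - <<'E'
from m import *
import cv2,h
p,R,s=cur();print(p,s["joints"],s["opening"],s["clock"])
P,R2=place(36,80,.2);print(P);cmd(P,R2)
fr={}
for n in("side","top"):
    f=bot.grab_frame(n);im=f["frame"][:,:,::-1];cv2.imwrite(f"pics/{n}10f.png",im)
    u,v=h.proj(n,p+R@[-50,0,-17]);x,y=int(u)-50,int(v)-35;print(n,x,y)
    cv2.imwrite(f"pics/{n}10.png",cv2.resize(im[y:y+75,x:x+100],None,fx=8,fy=8,interpolation=cv2.INTER_CUBIC))
E
```

```text
[ 574.226 -225.671  193.557] [-0.408  0.496  0.961 -0.06   1.887 -1.872] 17.85438043774329 13.2
[ 575.565 -222.348  130.59 ]
dp [-1.407  0.332  6.139] tw [ 0.003 -0.01  -0.004]
side 284 186
top 284 101
```

View pics/side10.png

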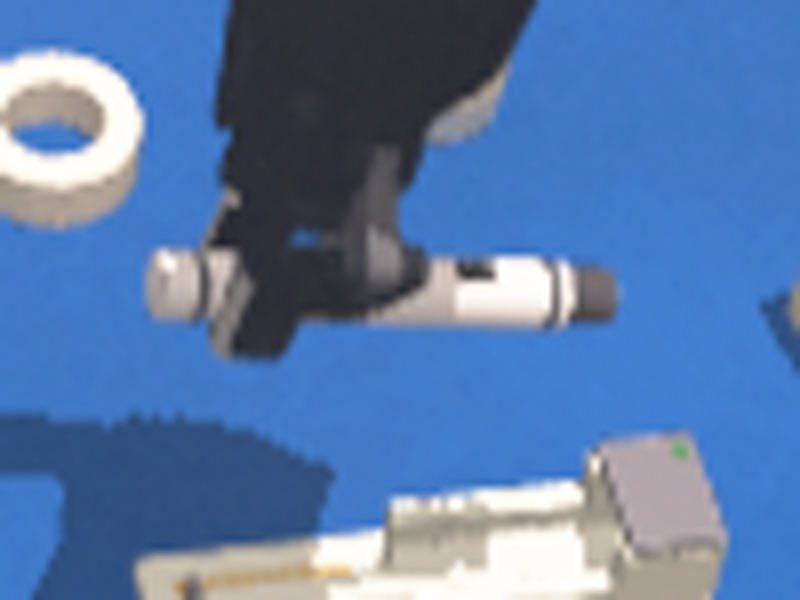

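View pics/top10.png

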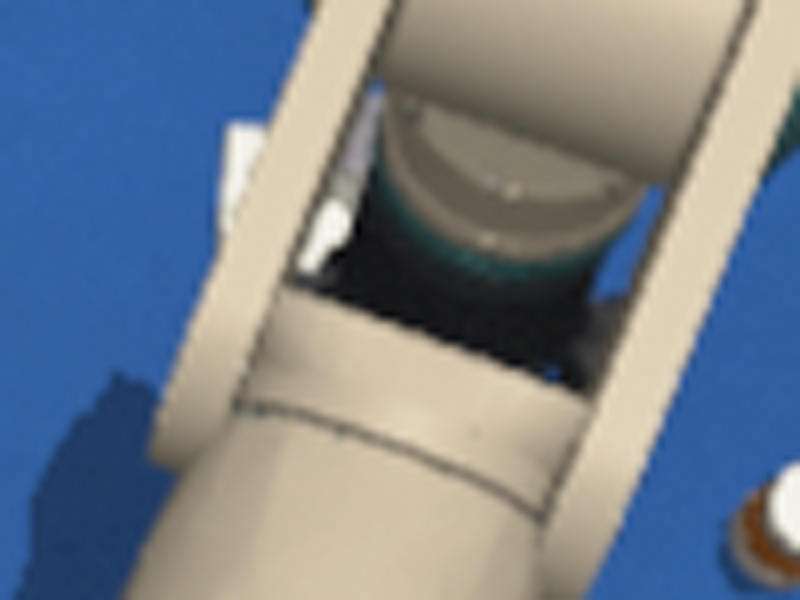

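```bash
python3 - <<'E'
from m import *
import h
p,R,s=cur();print(p)
S=lambda p:h.cr(p,(284,186),8)-[1.2,0]
for n,a in[("tail",(163,285)),("tailtop",(175,249)),("tailbot",(175,322)),("nosetop",(597,266)),("nosebot",(597,322)),("nose",(612,294)),("mid",(550,293)),("midtop",(545,257)),("midbot",(545,327))]:
    o,d=h.ray("side",*S(a));t=((p-o)@R[:,1])/(d@R[:,1]);x=o+t*d;print(n,x,(x-p)@R)
# finger tip bottom check
for y in(-20,-14,-10):
  for dx in(-11,11): print(y,dx,(h.proj("side",p+R@[dx,y,0])-[284,186]+[1.2,0]+.5)*8-.5)
E
```

```text
[ 574.575 -225.382  194.907]
tail [ 551.524 -222.654  213.216] [ 26.498  -0.    -13.111]
tailtop [ 553.846 -222.959  228.956] [ 27.463   0.    -28.995]
tailbot [ 556.266 -223.191  195.599] [18.184 -0.     3.137]
nosetop [ 679.57  -237.967  202.765] [-101.833    0.     -29.565]
nosebot [ 683.683 -238.413  176.15 ] [-111.386   -0.      -4.381]
nose [ 686.199 -238.737  188.883] [-111.234    0.     -17.364]
mid [ 667.202 -236.468  192.204] [-91.829   0.    -16.655]
midtop [ 663.251 -236.024  209.269] [-84.408  -0.    -32.529]
midbot [ 668.027 -236.539  176.181] [-95.953  -0.     -1.15 ]
-20 -11 [287.378 372.881]
-20 11 [214.953 370.29 ]
-14 -11 [283.063 356.536]
-14 11 [210.883 353.88 ]
-10 -11 [280.204 345.706]
-10 11 [208.185 343.006]
```

```bash
sed -i 's/^NT=.*/NT=np.array([-112.,-0.5,-17.])/' m.py; python3 - <<'E'
from m import *
p,R,s=cur();print(p)
for z in(80,45): P,R2=place(34,z,.2);print(P);cmd(P,R2)
E
```

```text
[ 574.575 -225.382  194.907]
[ 573.635 -221.622  130.59 ]
dp [-1.196  0.351  6.322] tw [ 0.003 -0.008 -0.004]
[ 573.635 -221.622   95.59 ]
dp [-1.92   0.345  9.746] tw [ 0.003 -0.008 -0.004]
```

Call:
play_rows(claw=[1,1,1,1,1,1,1], dp=[[-0.4,0.3,2],[-0.8,0.35,4],[-1.2,0.35,6.3],[-1.6,0.35,8],[-1.9,0.35,9.7],[-1.9,0.35,9.7],[-1.9,0.35,9.7]], twist=[[0,0,0],[0,0,0],[0,0,0],[0,0,0],[0,0,0],[0,0,0],[0,0,0]])

```text
clock: 14.18
tool_pos: [573.9, -221.7, 97.0]
tool_rot: [0.059, 0.993, 0.007, -0.103]
contact_force: [-0.4, 0.4, 0.2]
opening: 17.8
```

```bash
python3 - <<'E'
from m import *
import cv2,h
p,R,s=cur();print(p,s["contact_force"],s["opening"],s["clock"])
for n in("side","top"):
    f=bot.grab_frame(n);im=f["frame"][:,:,::-1]
    u,v=h.proj(n,crP([0,0,0]));x,y=int(u)-50,int(v)-45;print(n,x,y)
    cv2.imwrite(f"pics/{n}11.png",cv2.resize(im[y:y+75,x:x+100],None,fx=8,fy=8,interpolation=cv2.INTER_CUBIC))
p,R,s=cur();print(p)
for a in[(34,45,.2),(34,20,.2)]: P,R2=place(*a);print(P);cmd(P,R2)
E
```

```text
[ 573.929 -221.706   96.968] [-0.437  0.436  0.183] 17.812621883715536 14.175
side 286 213
top 275 97
[ 574.057 -221.785   97.231]
[ 573.635 -221.622   95.59 ]
dp [0.009 0.011 0.17 ] tw [ 0.002 -0.007 -0.004]
[ 573.635 -221.622   70.59 ]
dp [-0.503  0.008  2.616] tw [ 0.002 -0.007 -0.004]
```

View pics/side11.png

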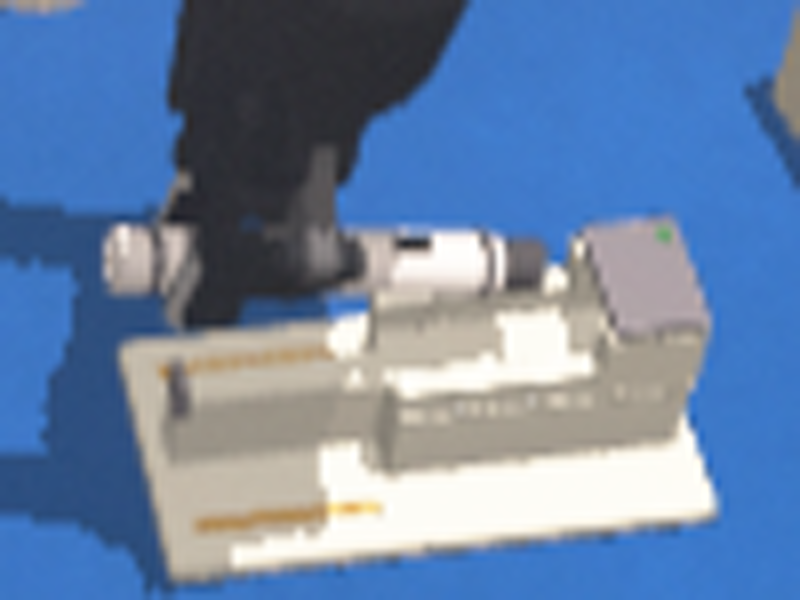

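View pics/top11.png

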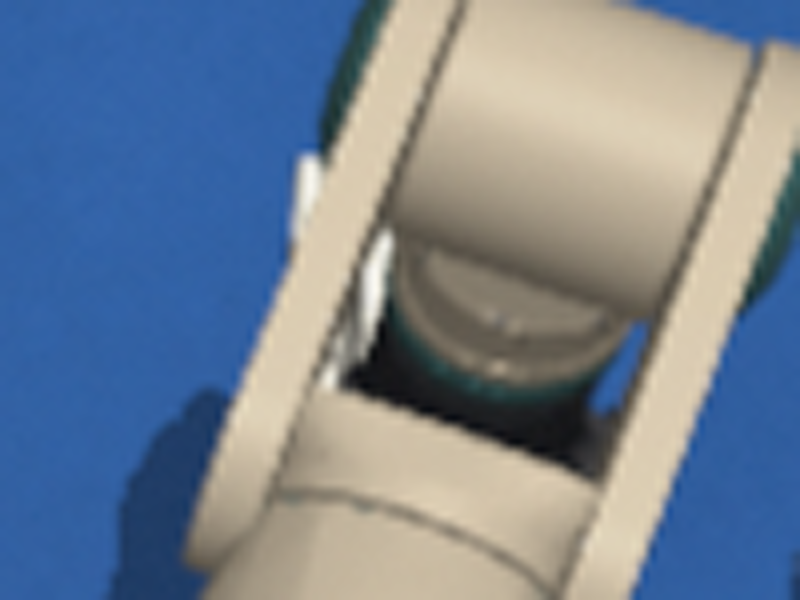

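The light hangs above the trough with its nose at crop (545,265), short of the lip at (590,250). Going down further.

Call:
play_rows(claw=[1,1,1,1,1,1], dp=[[-0.1,0,0.7],[-0.3,0,1.4],[-0.4,0,2.1],[-0.5,0,2.6],[-0.5,0,2.6],[-0.5,0,2.6]], twist=[[0,0,0],[0,0,0],[0,0,0],[0,0,0],[0,0,0],[0,0,0]])

```text
clock: 15.02
tool_pos: [573.8, -221.8, 71.0]
tool_rot: [0.059, 0.993, 0.007, -0.103]
contact_force: [-0.4, -0.4, -0.6]
opening: 17.9
```

```bash
python3 - <<'E'
from m import *
import cv2,h
p,R,s=cur();print(p,s["contact_force"],s["opening"],s["clock"])
for n in("side",):
    f=bot.grab_frame(n);im=f["frame"][:,:,::-1]
    u,v=h.proj(n,crP([0,0,0]));x,y=int(u)-50,int(v)-45;print(n,x,y)
    cv2.imwrite(f"pics/{n}12.png",cv2.resize(im[y:y+75,x:x+100],None,fx=8,fy=8,interpolation=cv2.INTER_CUBIC))
p,R,s=cur();print(p)
for a in[(34,20,.2),(54,16,.2),(68,13,.2)]: P,R2=place(*a);print(P);cmd(P,R2)
E
```

```text
[ 573.758 -221.774   70.998] [-0.427 -0.369 -0.628] 17.90334762650208 15.025
side 286 213
[ 573.802 -221.821   71.119]
[ 573.635 -221.622   70.59 ]
dp [0.008 0.018 0.056] tw [ 0.002 -0.006 -0.004]
[ 593.503 -223.917   66.59 ]
dp [-2.032  0.026  0.038] tw [ 0.002 -0.006 -0.004]
[ 607.411 -225.523   63.59 ]
dp [-3.464  0.031  0.046] tw [ 0.002 -0.006 -0.004]
```

View pics/side12.png

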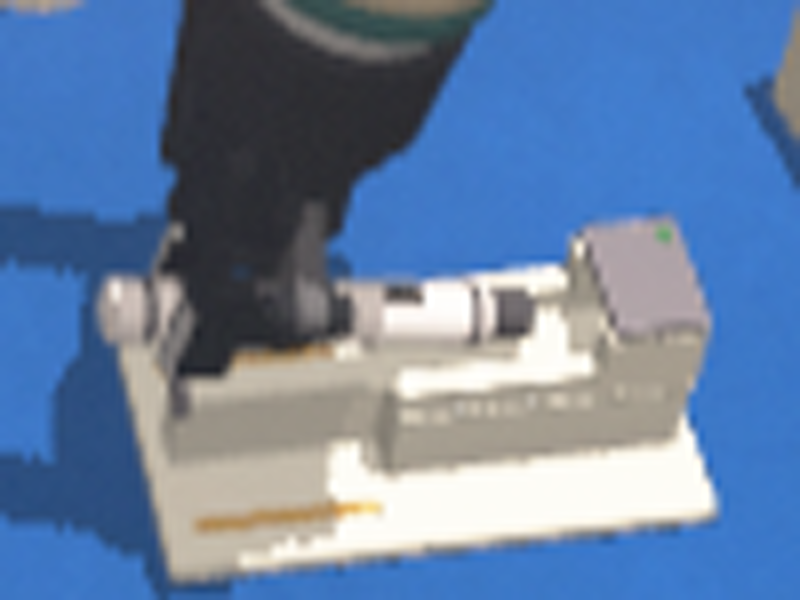

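```bash
python3 - <<'E'
from m import *
import h
p,R,s=cur();q=(p+R@NT-CF)@tubeR(0,CP);print(q)
f=lambda X:(h.proj("side",X)+[1.2,0]-[286,213]+.5)*8-.5
print("nose pred",f(crP(q)),"y+4",f(crP(q+[0,4,0])),"z+4",f(crP(q+[0,0,4])))
print("roof front corners",f(crP([55,21,35])),f(crP([55,-21,35])),"cheek corners",f(crP([-11,21,14])),f(crP([-11,-21,14])),"sill",f(crP([-77,0,6])))
E
```

```text
[34.15  -0.649 19.862]
nose pred [531.887 318.382] y+4 [528.655 308.174] z+4 [533.678 310.958]
roof front corners [584.915 228.623] [620.834 335.981] cheek corners [375.003 288.854] [405.72 396.76] sill [184.14  378.335]
```

Observed nose at crop (533,313) against a predicted (532,318), so within about 2 mm. Moving the nose under the lip.

Call:
play_rows(claw=[1,1,1,1,1,1,1,1], dp=[[-0.5,0,0.05],[-1,0,0.05],[-1.5,0,0.05],[-2,0,0.05],[-2.5,0,0.05],[-3,0,0.05],[-3.4,0,0.05],[-3.4,0,0.05]], twist=[[0,0,0],[0,0,0],[0,0,0],[0,0,0],[0,0,0],[0,0,0],[0,0,0],[0,0,0]])

```text
clock: 16.08
tool_pos: [606.9, -225.7, 63.5]
tool_rot: [0.059, 0.993, 0.007, -0.103]
contact_force: [0.4, -0.7, -0.6]
opening: 18.2
```

```bash
python3 - <<'E'
from m import *
import cv2,h
p,R,s=cur();print(p,s["contact_force"],s["moment"],s["opening"],s["clock"])
for n in("side",):
    f=bot.grab_frame(n);im=f["frame"][:,:,::-1]
    cv2.imwrite(f"pics/{n}13.png",cv2.resize(im[213:288,286:386],None,fx=8,fy=8,interpolation=cv2.INTER_CUBIC))
p,R,s=cur();print(p,(p+R@NT-CF)@tubeR(0,CP))
for a in[(69,11,.15),(69.5,10.5,.1),(70,10,.05),(70,10,.02)]: P,R2=place(*a);print(P);cmd(P,R2)
E
```

```text
[ 606.898 -225.733   63.47 ] [ 0.419 -0.713 -0.562] [-0.019 -0.14   0.002] 18.23672685614465 16.075
[ 606.777 -225.708   63.559] [67.353 -0.717 12.277]
[ 608.267 -225.622   55.928]
dp [-0.3    0.026  0.717] tw [ 0.002 -0.056 -0.004]
[ 608.908 -225.696   49.766]
dp [-0.489  0.025  1.307] tw [ 0.002 -0.106 -0.004]
[ 609.83  -225.803   43.619]
dp [-0.706  0.025  1.89 ] tw [ 0.002 -0.156 -0.004]
[ 610.219 -225.848   40.243]
dp [-0.813  0.025  2.212] tw [ 0.001 -0.186 -0.004]
```

View pics/side13.png

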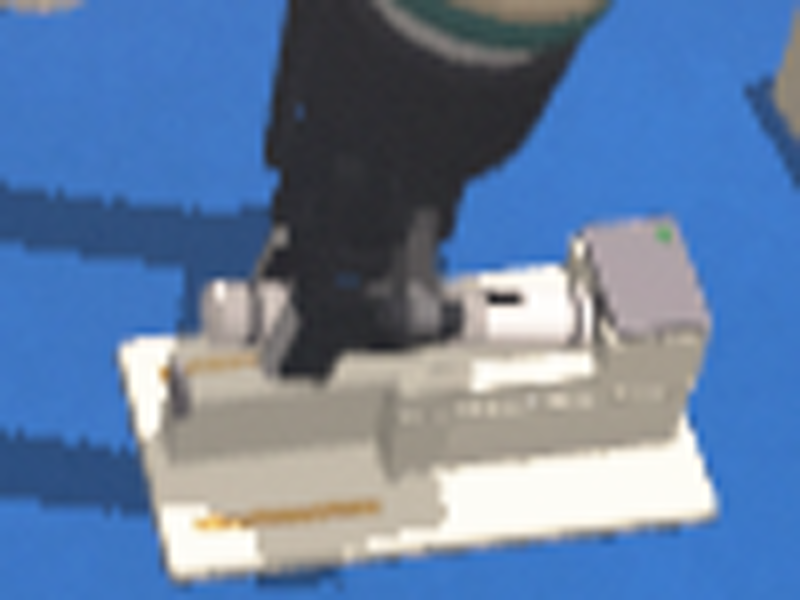

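The nose is under the lip with no contact force, and the tail at crop (205,310) is inside the sill at (178,385). Lowering the tail.

Call:
play_rows(claw=[1,1,1,1,1,1], dp=[[-0.3,0,0.7],[-0.4,0,1.0],[-0.5,0,1.3],[-0.6,0.0,1.6],[-0.65,0.0,1.8],[-0.65,0.0,1.8]], twist=[[0,-0.055,0],[0,-0.08,0],[0,-0.105,0],[0,-0.13,0],[0,-0.15,0],[0,-0.15,0]])

```text
clock: 16.88
tool_pos: [609.3, -226.0, 44.8]
tool_rot: [0.06, 0.998, 0.002, -0.028]
contact_force: [0.3, 0.6, 0.2]
opening: 18.2
```

```bash
python3 - <<'E'
from m import *
import cv2,h
p,R,s=cur();print(p,s["contact_force"],s["moment"],s["opening"],s["clock"])
for n in("side",):
    f=bot.grab_frame(n);im=f["frame"][:,:,::-1]
    cv2.imwrite(f"pics/{n}14.png",cv2.resize(im[213:288,286:386],None,fx=8,fy=8,interpolation=cv2.INTER_CUBIC))
p,R,s=cur();print(p,(p+R@NT-CF)@tubeR(0,CP))
for a in[(70,10,.05),(70,10,.02)]: P,R2=place(*a);print(P);cmd(P,R2)
E
```

```text
[ 609.343 -226.042   44.764] [0.326 0.629 0.195] [-0.054  0.004  0.019] 18.173224169421285 16.875
[ 609.42  -226.073   44.864] [69.687 -0.799 10.576]
[ 609.83  -225.803   43.619]
dp [-0.044  0.032  0.122] tw [ 0.001 -0.006 -0.004]
[ 610.219 -225.848   40.243]
dp [-0.102  0.031  0.457] tw [ 0.001 -0.036 -0.004]
```

View pics/side14.png

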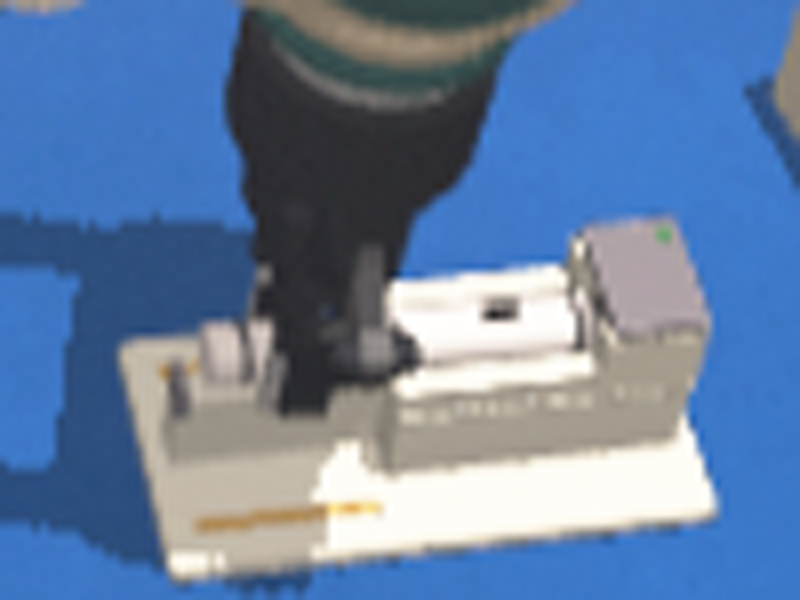

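Call:
play_rows(claw=[1,1,1,1], dp=[[-0.04,0,0.15],[-0.08,0,0.3],[-0.08,0,0.4],[-0.08,0,0.4]], twist=[[0,-0.01,0],[0,-0.025,0],[0,-0.033,0],[0,-0.033,0]])

```text
clock: 17.42
tool_pos: [610.2, -226.2, 41.2]
tool_rot: [0.06, 0.998, 0.001, -0.011]
contact_force: [-1.0, 0.8, 2.3]
opening: 18.1
```

```bash
python3 - <<'E'
from m import *
import cv2,h
p,R,s=cur();print(p,s["contact_force"],s["moment"],s["opening"],s["clock"])
for n in("side",):
    f=bot.grab_frame(n);im=f["frame"][:,:,::-1]
    cv2.imwrite(f"pics/{n}15.png",cv2.resize(im[213:288,286:386],None,fx=8,fy=8,interpolation=cv2.INTER_CUBIC))
p,R,s=cur();print(p,s["contact_force"],(p+R@NT-CF)@tubeR(0,CP))
for a in[(70,10,.02)]: P,R2=place(*a);print(P);cmd(P,R2)
f=lambda X:(h.proj("side",X)+[1.2,0]-[286,213]+.5)*8-.5
print(f(crP([-70,0,10])),f(crP([-70,0,20])),f(crP([-70,0,0])))
E
```

```text
[ 610.215 -226.158   41.203] [-0.998  0.779  2.34 ] [ 0.012 -0.119  0.042] 18.13698332142744 17.425
[ 610.208 -226.194   41.213] [-0.436  0.563  2.161] [70.056 -0.827 10.734]
[ 610.219 -225.848   40.243]
dp [0.001 0.034 0.097] tw [ 0.001 -0.002 -0.004]
[206.787 368.767] [209.337 350.426] [204.267 386.89 ]
```

View pics/side15.png

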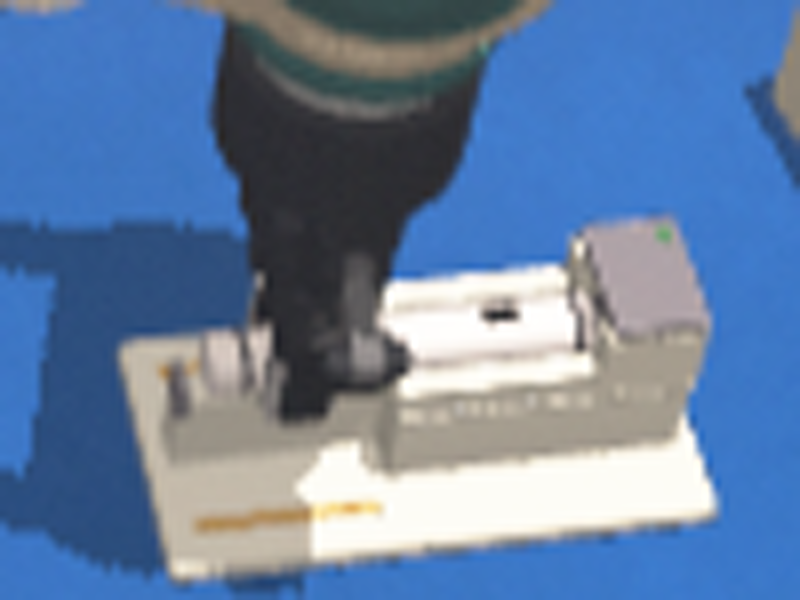

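The force (2.3 N up) shows that the light is on the floor; tail at crop (215,365) against an expected (207,369). Releasing.

Call:
play_rows(claw=[0.6,0.4,0.2,0,0,0], dp=[[0,0,0],[0,0,0],[0,0,0],[0,0,0],[0,0,0],[0,0,0]], twist=[[0,0,0],[0,0,0],[0,0,0],[0,0,0],[0,0,0],[0,0,0]], newtons=20)

```text
clock: 18.23
tool_pos: [610.2, -226.2, 41.2]
tool_rot: [0.06, 0.998, 0.001, -0.011]
contact_force: [-0.7, -0.3, -0.3]
opening: 42.9
```

```bash
python3 - <<'E'
from m import *
import cv2,h
p,R,s=cur();print(p,s["contact_force"],s["opening"],s["clock"])
for n in("side",):
    f=bot.grab_frame(n);im=f["frame"][:,:,::-1]
    cv2.imwrite(f"pics/{n}16.png",cv2.resize(im[213:288,286:386],None,fx=8,fy=8,interpolation=cv2.INTER_CUBIC))
E
```

```text
[ 610.19  -226.178   41.162] [-0.718 -0.336 -0.257] 42.87723295004934 18.225
```

View pics/side16.png

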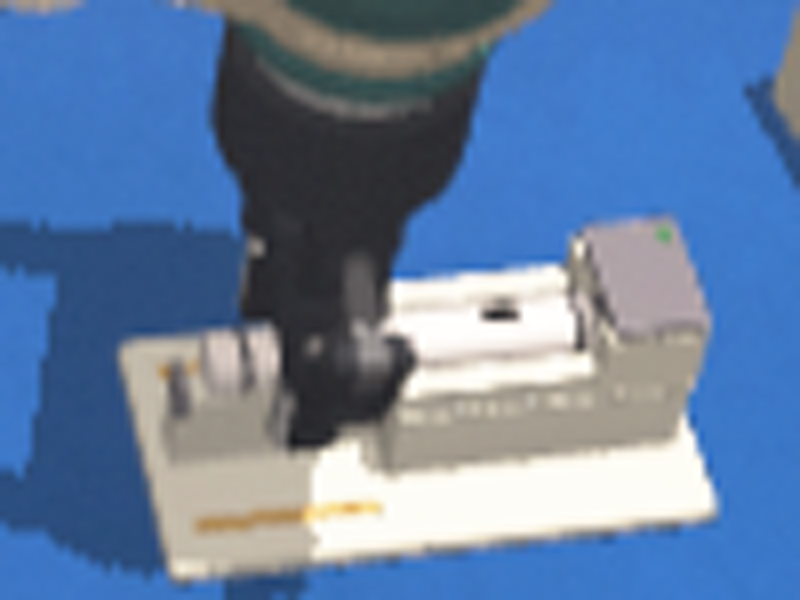

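The light stayed in place. I rise straight up and then back, so that the cameras see it clear.

Call:
play_rows(claw=[-0.2,-0.2,-0.2,-0.2,-0.2,-0.2,-0.2,-0.2,-0.2,-0.2], dp=[[0,0,0],[0,0,-1],[0,0,-3],[0,0,-6],[0,0,-10],[3,0,-14],[8,0,-18],[13,0,-20],[16,0,-20],[16,0,-20]], twist=[[0,0,0],[0,0,0],[0,0,0],[0,0,0],[0,0,0],[0,0,0],[0,0,0],[0,0,0],[0,0,0],[0,0,0]])

```text
clock: 19.52
tool_pos: [454.9, -207.9, 247.5]
tool_rot: [0.06, 0.998, 0.0, -0.009]
contact_force: [-0.6, -0.0, 1.5]
opening: 51.4
```

```bash
python3 - <<'E'
from m import *
import cv2,h
p,R,s=cur();print(p,s["contact_force"],s["opening"],s["clock"])
for n,(x,y) in dict(side=(290,225),top=(285,95)).items():
    f=bot.grab_frame(n);im=f["frame"][:,:,::-1];cv2.imwrite(f"pics/{n}17f.png",im)
    cv2.imwrite(f"pics/{n}17.png",cv2.resize(im[y:y+75,x:x+100],None,fx=8,fy=8,interpolation=cv2.INTER_CUBIC))
E
```

```text
[ 454.908 -207.889  247.481] [-0.583 -0.048  1.505] 51.443231012583006 19.525
```

View pics/side17.png

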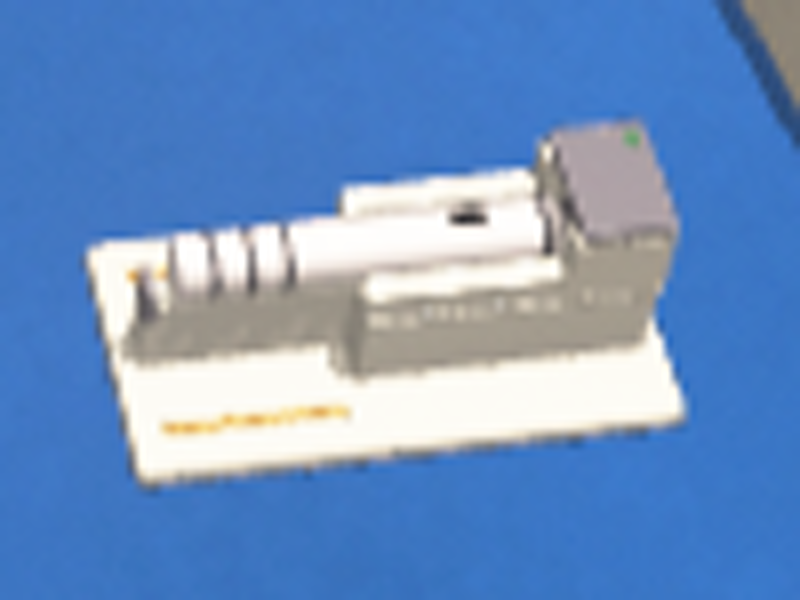

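View pics/top17.png

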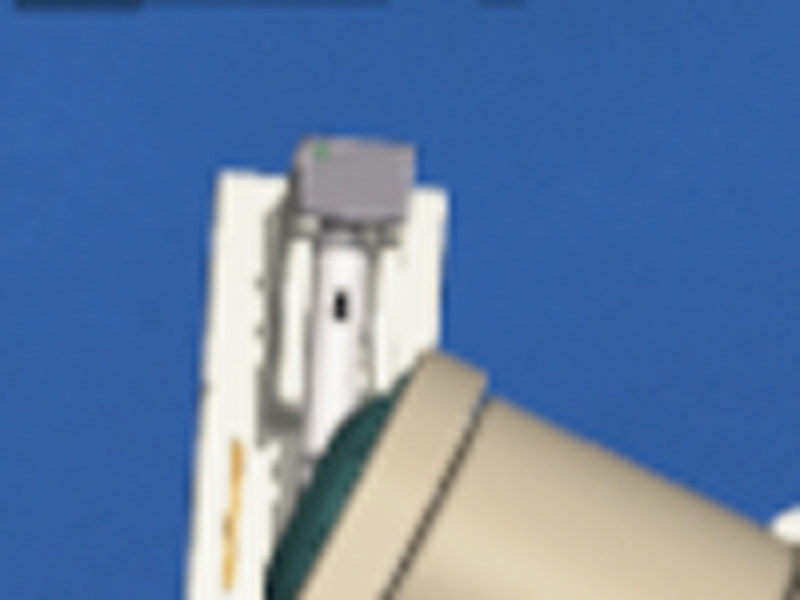

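View pics/side17f.png

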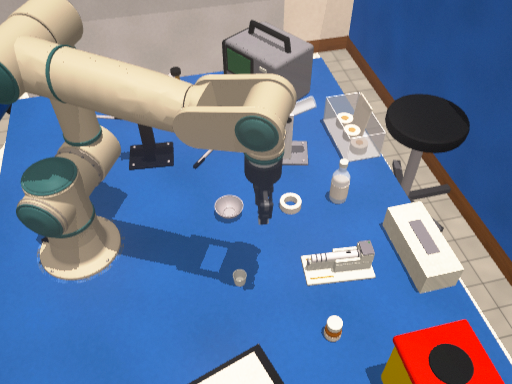

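```bash
python3 - <<'E'
from m import *
import h
f=lambda X:(h.proj("side",X)+[1.2,0]-[290,225]+.5)*8-.5
g=lambda X:(h.proj("top",X)-[285,95]+.5)*8-.5
for x in(-68,-66,54):print(x,"c",f(crP([x,0,10])),"top",f(crP([x,0,20])),"near",f(crP([x,-10,10])),"far",f(crP([x,10,10])))
print("top view edges at x=20",g(crP([20,10,10])),g(crP([20,-10,10])),g(crP([40,10,10])),g(crP([40,-10,10])))
E
```

```text
-68 c [180.979 272.111] top [183.566 253.769] near [187.361 298.126] far [174.667 246.382]
-66 c [187.169 271.456] top [189.793 253.112] near [193.584 297.464] far [180.824 245.734]
54 c [555.494 232.473] top [560.284 214.05 ] near [563.882 258.052] far [547.197 207.173]
top view edges at x=20 [309.809 321.761] [362.4   326.426] [313.618 271.116] [366.098 275.753]
```

The light lies in the trough. In the top view its edges are at crop (312–362, 322) against a predicted 310–362 for the centre line. The tail is at about x = −69 mm, in front of the sill. Both ends are offset equally (5–7 crop px) in the side view, so it lies flat. Nothing else has moved, so I hand in.

```bash
python3 -c "
from station import bot
print(bot.state()['joint_vel']);print(bot.close_job())"
```

```text
[ 0.00699727  0.03682591 -0.01049479  0.00048677 -0.00229139 -0.00158756]
the job is handed in; nothing more can be done
None
```

I tipped the tube to its stop with closed fingers on the press pad, and the light slid out to the catch. I gripped the exposed end, lifted it about 8 mm, drew it out and hooked the nose under the lip. Then I lowered the tail in front of the sill, released the light and backed off. I handed the job in at about 19.6 s; no verdict was reported.

**Last checks:**
- **Position:** The light lies between the cheeks. Its tail is about 68–69 mm behind the cradle's middle, in front of the sill. The top view puts it on the centre line within about 1 mm, though the arm hid the tail end there.
- **Flat:** Touchdown force was about 2 N. The side view shows both ends offset by the same amount, so it should be lying flat.
- **Other things:** No other item looks moved in the last side view. The arm covers part of it, and I made no measurement of their positions.
- **Forces:** The highest force I read was about 31 N, when the fingers met the tube's stop. Force was read only between moves, so brief peaks are not known.

**What disagreed:**
- The side camera reads about 1.2 px (3.4 mm) off along its columns. I found this from the fingertip and corrected for it.
- The side view still puts the light 2–3 mm further to +y (or slightly higher) than the top view does. That is within the 8 mm allowed.
- The gripper read about 18 mm open on the 20 mm rod throughout. The grip held without slipping.

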